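# Pack the tasting trio into its gift case

### The job

Pack the whisky tasting trio: open the wooden gift case by the knob on its front, lay the three miniature bottles in its three padded bays, and close the lid fully again. The flat flask goes in the middle bay, the tall slim bottle in the bay to its left and the short squat bottle in the bay to its right (as seen from the knob side), each lying flat along its bay with its neck towards the hinges. Leave the tasting glass and the steel measure standing where they are.

Things in the scene. Friction and masses are not known exactly. Their poses are not given: they have to be found in the camera images.
- slim_mid (a point): Centre of the glass body of the tall slim miniature bottle (amber glass, paper label, black cap), lying on a felt mat 4 mm thick. Body square, 28 x 28 mm, 82 mm long; the cap's end is 79 mm from this point, the foot 41 mm the other way. x: along the bottle to the cap, y: across, z: up; the point is 14 mm above its underside. 130 g
- flask_mid (a point): Centre of the glass body of the flat flask miniature (amber glass, paper label, black cap), lying on the same mat. Body 40 mm wide, 24 mm thick (up, as it lies), 66 mm long; the cap's end is 63 mm from this point, the foot 33 mm the other way. x: along the bottle to the cap, y: across its width, z: up; the point is 12 mm above its underside. 130 g
- squat_mid (a point): Centre of the glass body of the short squat miniature (amber glass, paper label, stout black stopper 25 mm across), lying on the same mat. Body 36 x 36 mm, 46 mm long; the stopper's end is 49 mm from this point, the foot 23 mm the other way. x: along the bottle to the stopper, y: across, z: up; the point is 18 mm above its underside. 130 g
- case: Fixed wooden gift case, 256 wide (y), 166 deep (x), 62 mm high shut. Origin: centre of underside, on the counter; x from knob to hinge side, y left seen from the knob, z up. Base 32 high, walls 8 mm. Padded insert with three equal bays along x, 56 wide, 140 mm long, centred at x 0, y +72, 0, -72 mm; dark bay floors at z 10, grey ribs between and around them 17 mm. 16 wide, 20 mm at the side walls
- lid (a joint): Angle of the case's lid, rad: 0 shut, grows as it opens, stop at 1.8 (leaning back past upright). Hinge line along the case's y at x +83, z 32 mm in the case's frame. The lid is a shell 30 mm deep. Let go below about 1 rad it falls shut; above that its stiff hinges hold it where it is left (2.5 N at the knob lifts it). At the start shut or slightly ajar (up to 0.25)
- lid_knob (a point): Centre of the head of the brass knob (a cylinder 18 mm in diameter, 20 mm long along the lid's x, on a 9 mm neck) on the middle of the lid's front, 24 mm out from the lid's front face; with the lid shut it is 46 mm above the counter, 190 mm in front of the hinge line and 14 mm above it. It turns with the lid; axes as the case's when shut
- glass_mid (a point): Bystander, leave standing: a tulip-shaped clear tasting glass, 112 mm high, 64 mm across; this point is on its axis 56 mm above its foot
- measure_mid (a point): Bystander, leave standing: a steel double-cone spirit measure, 78 mm high, 45 mm across; this point is on its axis 39 mm above its foot
Mind the look-alikes: they are no part of the job. Leave any green or yellow look-alike of the part that bears flask_mid alone.

How it is judged:
By the outcome, as a careful person would: the job done as asked, in the order asked, and still so for the second after the job is handed in, with the robot touching nothing.
It also fails if it takes over 128 s, if anything falls off the work surface, if the arm or the gripper's body presses on something with over 40 N, if the wrist force passes 120 N, or if a joint passes its speed limit or range.

### The arm

A 7-joint arm with a two-finger parallel gripper is mounted at the origin on the work surface. World frame = base frame: x ahead of the robot, y to its left, z up, the work surface at z = 0. Lengths are in m, angles in rad, forces in N, time in s.
With the tool pointing down it reaches from about 0.425 to 0.925 m from the base axis. Payload 6.8 kg.
Tool frame: the origin (TCP) lies at the very end of the fingers, on their centre line; the grasp point (between the pads) lies 19 mm behind it (bot.grip_depth is the distance from the TCP to the grasp point, in m); z points along the fingers, y is the direction in which the jaws open and shut (so a half turn about z gives the same grasp; the last joint's range is limited). The gripper opens to 85 mm and grips with 20 to 120 N. Pads are 22 mm wide; open, the fingers measure 114 mm over their backs; the gripper's body (76 mm by 85 mm) begins 54 mm behind the grasp point. The pads swing forward as they close: fully open they stand 13 mm farther back than shut.
Start: joints at [-1.388, 0.477, 0.022, 1.555, -0.011, 1.109, -0.083], TCP at [0.194, 0.647, 0.231] pointing down, gripper open.
Joint ranges: [-2.96, 2.96], [-0.34, 2.1], [-1.41, 1.46], [0.24, 2.44], [-1.37, 4.51], [0.17, 1.92], [-2.96, 2.96]. Speed limits (rad/s): [2.39, 2.39, 3.14, 3.14, 3.14, 3.14, 3.14].

### API

Orientations are given as a unit quaternion [w, x, y, z].
In Python, from station import bot gives the robot as it stands.
- The arm moves only by the tool step_arm, never from a script. Its argument "increments" is a list of rows, each a list of 7 numbers: the shift along the world's x, y, z in m, then the turn, a rotation vector about the world's x, y, z in degrees, then the gripper command: -1 is fully open, 1 is shut, values between are in proportion. In form: [[dx, dy, dz, rx, ry, rz, fingers], ...]. A call has 1 to 10 rows; each row is the pose to reach, as a shift and turn from the pose commanded when the call began; what a row does not reach only later rows make up. A row lasts 1/12 s, in which the tool goes at most 41.7 mm and 7.16 degrees, less where a joint would pass 70% of its speed; a pose out of reach is approached as far as the arm can. A call with a gripper value outside its range is refused whole. The fingers move at their own pace and stop on an object; "force" is the grip in N (left out, the last holds). Time passes only in rows, so rows that repeat a pose let the fingers close. It gives the time, the measured TCP pose, the force and the opening at its end, in the units of the state.
- bot.get_obs(): the state, without advancing time (a new reading comes with each control period).
- bot.read_camera(name): name is "scene" or "side" or "wrist"; returns a dict with "color" (420x560x3 uint8, red, green, blue), "intrinsics" (3x3 intrinsics, pixels), "D" ([k1, k2, p1, p2, k3] as OpenCV has them; the pictures are not rectified), "extrinsics" (4x4, takes a point from camera to world coordinates). Camera axes: x right, y up, looking along -z (the intrinsics and any distortion apply to the point x, -y, -z); pixel columns grow to the right and rows downward; lengths in m; the calibration is good to about 2 mm. A picture is of the moment at which its call begins. There is no depth.
- bot.hand_in(): hands the job in, once; it reports no verdict.
Trained networks look in the newest picture that a camera, given by its name, has taken for a name from the list of things; names that differ only in an ending like _2 or _b are one class to them, and where a whole thing is asked for, a point or a joint stands for the part that bears it (a point fixed in the world has none). Each returns a list of dicts, best first, with "conf" (0 to 1); they miss things now and then, are a little off and sometimes report something else, mostly with a low value. They report only what shows in the picture. A call takes as long as a camera call. They do not tell look-alikes from the thing itself.
- bot.recognise(thing, camera): "location" ([column, row] as shares, 0 to 1, of the picture: columns of its width, rows of its height, amid what is visible of it).
- bot.place_of(thing, camera): "location" ([column, row] as shares, 0 to 1, of the picture: columns of its width, rows of its height: a listed point, or the origin of a listed thing).
The state is a dict: "t": time; "q": joint angles; "joint_vel": joint speeds; "joint_torque": joint torques, N m; "eef_pos": TCP position; "tool_rot": TCP orientation; "contact_force": force on the tool from outside, world axes, zero at the start; "torque": the same for the moment, N m; "gripper_width": opening from 0.0 (shut) to 1.0 (fully open).
Only numpy, scipy, OpenCV 4.12 (cv2) and the standard library are available. Lean on these libraries where they do the work, as an engineer would, in place of code of your own. Each camera call takes 0.05 s, during which the arm holds its last target.

## Working session

There is one attempt and no reset: what is moved stays moved. The work goes in short steps, Python scripts to look and compute and a tool call to move; the robot and the scene stay as the last step left them, time stands still between calls to the robot, and variables do not carry over. Pictures are saved under pics/ and viewed, and the job is handed in when it is done.

Besides the shell and the picture viewer there is one more tool, called after ">>>" as a command line: name --pt "numbers of a row" for each row, then --argument value for the rest. step_arm: Moves the arm, as the interface text tells. Its arguments: {"type":"object","properties":{"increments":{"type":"array","items":{"type":"array","items":{"type":"number"}}},"force":{"type":"number"}},"required":["increments"]}

```bash
ls -la; mkdir -p pics
cat > h.py <<'E'
import numpy as np, cv2, json
from station import bot
def snap(cam,fn=None):
    d=bot.read_camera(cam)
    if fn: cv2.imwrite('pics/'+fn,cv2.cvtColor(d['color'],cv2.COLOR_RGB2BGR))
    return d
def ray(d,px):
    K=np.array(d['intrinsics'],float);D=np.array(d['D'],float);T=np.array(d['extrinsics'],float)
    u=cv2.undistortPoints(np.array([[px]],float),K,D)[0,0]
    v=np.array([u[0],-u[1],-1.0]); return T[:3,3],T[:3,:3]@v
def onz(d,px,z):
    o,v=ray(d,px); return o+v*(z-o[2])/v[2]
def proj(d,P):
    K=np.array(d['intrinsics'],float);D=np.array(d['D'],float);T=np.array(d['extrinsics'],float)
    p=(np.atleast_2d(P)-T[:3,3])@T[:3,:3]; p=p*[1,-1,-1]
    return cv2.projectPoints(p,np.zeros(3),np.zeros(3),K,D)[0][:,0]
def tri(obs):
    A=np.zeros((3,3));b=np.zeros(3)
    for d,px in obs:
        o,v=ray(d,px);v=v/np.linalg.norm(v);M=np.eye(3)-np.outer(v,v);A+=M;b+=M@o
    return np.linalg.solve(A,b)
def px(l): return [l[0]*560,l[1]*420]
E
python3 - <<'E'
from h import *
o=bot.get_obs(); print({k:np.round(v,3).tolist() for k,v in o.items()})
for c in ['scene','side','wrist']:
    d=snap(c,c+'0.png'); print(c,np.round(d['extrinsics'],3).tolist(),np.round(d['intrinsics'],1).tolist(),d['D'])
    for n in ['slim_mid','flask_mid','squat_mid','case','lid','lid_knob','glass_mid','measure_mid']:
        for f in ('recognise','place_of'):
            try: print(c,n,f,[(np.round(px(r['location'])).tolist(),round(r['conf'],2)) for r in getattr(bot,f)(n,c)])
            except Exception as e: print(n,f,e)
E
```

```text
total 12
drwxr-xr-x  3 agent agent 4096 Dec  6 20:44 .
drwxr-xr-x 23 root  root  4096 Dec  6 20:44 ..
drwxr-xr-x  2 agent agent 4096 Dec  6 20:44 pics
{'t': 0.0, 'q': [-1.388, 0.478, 0.022, 1.556, -0.011, 1.109, -0.083], 'joint_vel': [-0.001, 0.0, -0.001, -0.001, 0.0, 0.001, 0.001], 'joint_torque': [-0.0, -59.648, 1.608, -28.118, 0.012, 0.01, 0.0], 'eef_pos': [0.193, 0.646, 0.23], 'tool_rot': [-0.0, 0.145, 0.989, -0.001], 'contact_force': [0.456, 0.054, -0.266], 'torque': [-0.008, -0.001, -0.011], 'gripper_width': 1.0}
scene [[-0.529, -0.641, 0.556, 1.126], [0.849, -0.397, 0.349, 0.369], [-0.003, 0.656, 0.754, 0.764], [0.0, 0.0, 0.0, 1.0]] [[414.9, 0.0, 279.2], [0.0, 414.9, 218.7], [0.0, 0.0, 1.0]] [-0.12598872  0.          0.          0.          0.        ]
scene slim_mid recognise [([336.0, 244.0], 0.57)]
scene slim_mid place_of [([335.0, 240.0], 0.92)]
scene flask_mid recognise [([441.0, 236.0], 0.81), ([419.0, 301.0], 0.64), ([369.0, 263.0], 0.56)]
scene flask_mid place_of [([444.0, 238.0], 0.84), ([373.0, 258.0], 0.73), ([415.0, 302.0], 0.6)]
scene squat_mid recognise [([309.0,
[... 1923 characters left out ...]
, 0.275, 0.083, 0.665], [-0.001, -0.287, 0.958, 0.374], [0.0, 0.0, 0.0, 1.0]] [[299.8, 0.0, 281.1], [0.0, 299.8, 208.7], [0.0, 0.0, 1.0]] [0.00566424 0.         0.         0.         0.        ]
wrist slim_mid recognise []
wrist slim_mid place_of []
wrist flask_mid recognise []
wrist flask_mid place_of []
wrist squat_mid recognise []
wrist squat_mid place_of []
wrist case recognise []
wrist case place_of []
wrist lid recognise []
lid place_of it knows: case, flask_mid, glass_mid, lid_knob, measure_mid, slim_mid, squat_mid
wrist lid_knob recognise []
wrist lid_knob place_of []
wrist glass_mid recognise []
wrist glass_mid place_of []
wrist measure_mid recognise []
wrist measure_mid place_of []
```

View pics/scene0.png

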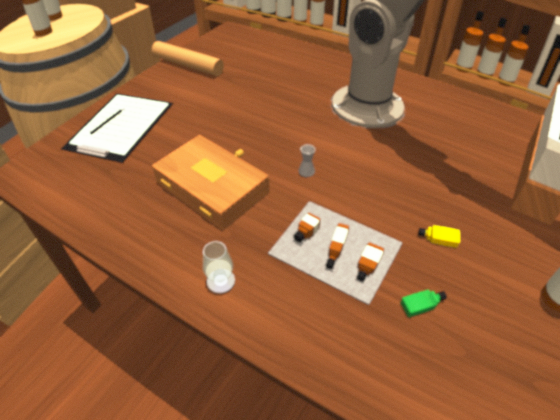

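View pics/side0.png

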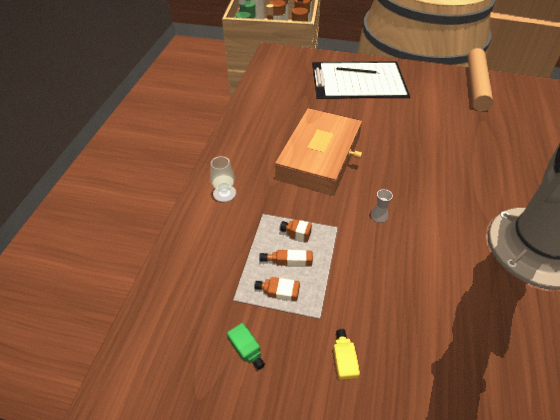

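View pics/wrist0.png

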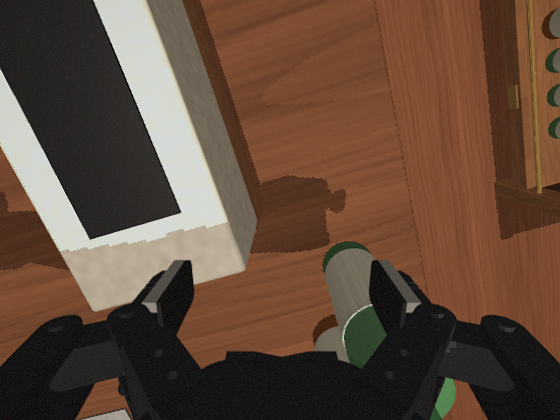

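```bash
python3 - <<'E'
from h import *
a=snap('scene');b=snap('side')
P={'slim':([335,240],[293,259]),'flask':([373,258],[279,287]),'green':([415,302],[245,343]),'yellow':([444,238],[345,362]),'squat':([309,226],[298,226]),'knob':([240,152],[361,152]),'glass':([219,265],[222,174]),'measure':([307,162],[381,204]),'case':([213,187],[322,156])}
for k,(p,q) in P.items():
    X=tri([(a,p),(b,q)]); print(k,np.round(X,4), np.round(proj(a,X)-p,1),np.round(proj(b,X)-q,1))
from PIL import Image
E
python3 - <<'E'
import cv2
a=cv2.imread('pics/scene0.png');b=cv2.imread('pics/side0.png')
cv2.imwrite('pics/s_case.png',cv2.resize(a[110:240,130:290],None,fx=5,fy=4.6,interpolation=cv2.INTER_CUBIC))
cv2.imwrite('pics/d_case.png',cv2.resize(b[90:210,250:400],None,fx=5,fy=5,interpolation=cv2.INTER_CUBIC))
cv2.imwrite('pics/s_mat.png',cv2.resize(a[190:310,260:420],None,fx=5,fy=5,interpolation=cv2.INTER_CUBIC))
cv2.imwrite('pics/d_mat.png',cv2.resize(b[205:325,225:345],None,fx=5,fy=5,interpolation=cv2.INTER_CUBIC))
E
```

```text
slim [0.562  0.1684 0.011 ] [[0.9 1.6]] [[ 1.  -1.6]]
flask [0.5747 0.2633 0.0308] [[-0. -0.]] [[-0.  0.]]
green [0.6141 0.385  0.0027] [[0.9 1.3]] [[ 1.  -1.3]]
yellow [0.4147 0.383  0.0069] [[0.1 0.1]] [[ 0.1 -0.2]]
squat [0.5694 0.0985 0.0347] [[-0.6 -1.2]] [[-0.7  1.1]]
knob [ 0.4531 -0.1775  0.0507] [[-0.4 -0.8]] [[-0.4  0.8]]
glass [0.7832 0.0067 0.0703] [[-0.7 -1.3]] [[-0.6  1.1]]
measure [ 0.3848 -0.0104  0.0409] [[-0.4 -0.8]] [[-0.4  0.8]]
case [ 5.589e-01 -1.940e-01 -2.000e-04] [[-0.4 -0.9]] [[-0.4  0.8]]
```

View pics/s_case.png

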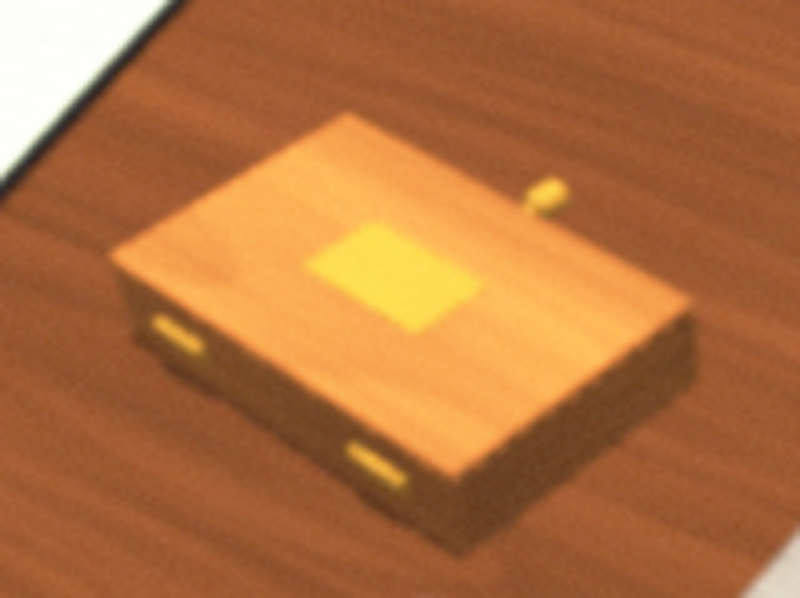

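View pics/d_case.png

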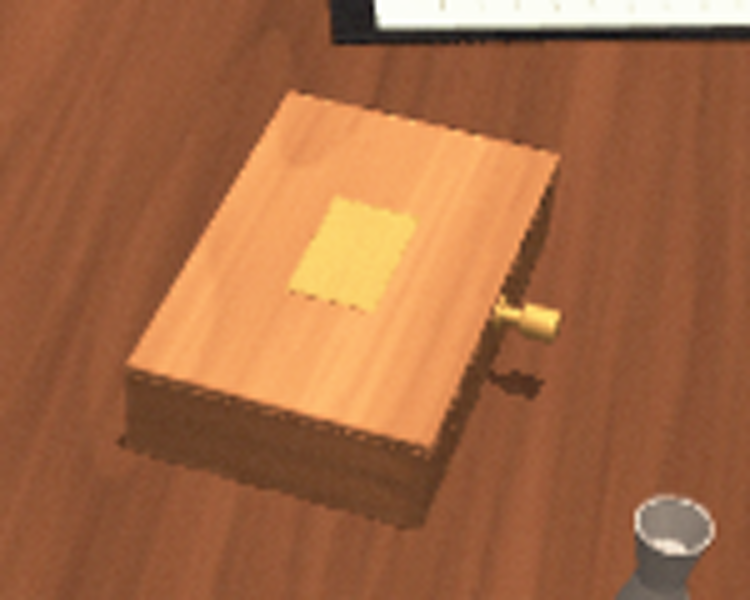

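View pics/s_mat.png

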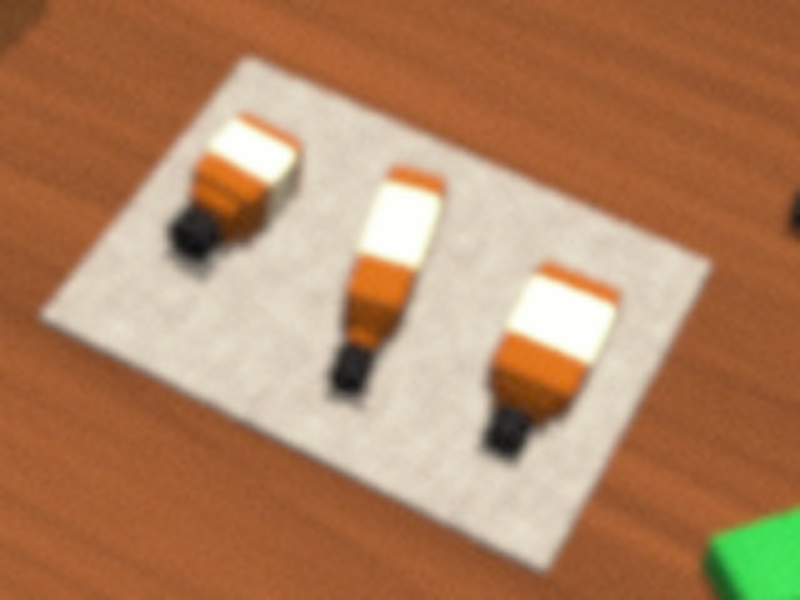

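View pics/d_mat.png

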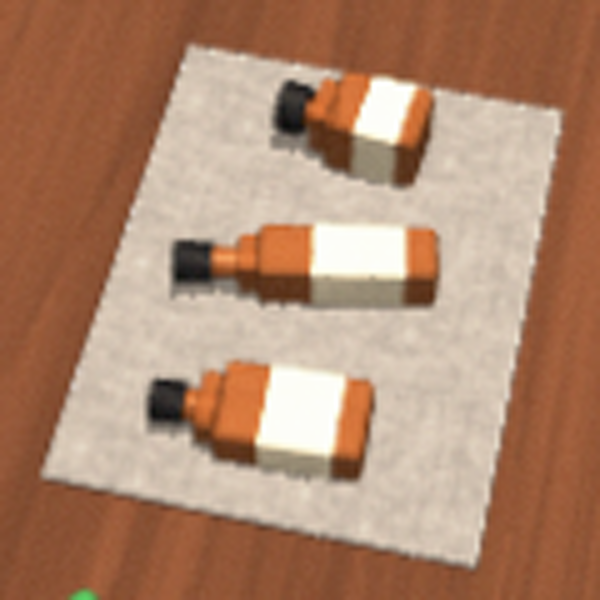

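```bash
cat > fit.py <<'E'
from h import *
from scipy.optimize import least_squares
def casept(p,th,P):
    x,y,yaw=p; P=np.array(P,float)
    c,s=np.cos(yaw),np.sin(yaw); R=np.array([[c,-s,0],[s,c,0],[0,0,1]])
    return P@R.T+[x,y,0]
def lidrot(P,th):
    P=np.array(P,float); h=np.array([.083,0,.032]); q=P-h
    c,s=np.cos(th),np.sin(th); R=np.array([[c,0,s],[0,1,0],[-s,0,c]])
    return q@R.T+h
E
cat > f1.py <<'E'
from fit import *
a=snap('scene');b=snap('side')
X,Y=.083,.128
top=[[X,-Y,.062],[-X,-Y,.062],[-X,Y,.062],[X,Y,.062]]
bot_=[[X,Y,0],[-X,Y,0],[X,-Y,0]]
kn=[[-.107,0,.046]]
ob_b=np.array([[308.6,108.4],[361.6,121],[336.4,179.6],[275.6,163.6],[274.4,178.4],[333.6,195.4],[361,152.5]])
ob_a=np.array([[152,165.9],[199.6,134.6],[268.4,174.8],[221.6,213.9],[222.4,230.2],[268.4,192.6],[158,183.9],[240,152]])
def model(v):
    p,th=v[:3],v[3]
    L=casept(p,0,lidrot(top,th));B=casept(p,0,bot_);K=casept(p,0,lidrot(kn,th))
    return proj(a,np.vstack([L,B,K])+np.r_[v[4:6],0]),proj(b,np.vstack([L,B[:2],K])+np.r_[v[6:8],0])
def res(v):
    A,Bq=model(v); return np.r_[(A-ob_a).ravel(),(Bq-ob_b).ravel(),v[4:]/.002]
r=least_squares(res,[.56,-.19,0,0.05,0,0,0,0],loss='soft_l1')
print(np.round(r.x,4),np.degrees(r.x[2]))
A,Bq=model(r.x);print(np.round(A-ob_a,1).tolist());print(np.round(Bq-ob_b,1).tolist())
J=r.jac;print(np.sqrt(np.diag(np.linalg.inv(J.T@J)))[:4])
print('knob',casept(r.x[:3],0,lidrot(kn,r.x[3])),'hinge',casept(r.x[:3],0,[[.083,0,.032]]))
# bottles: cap end (centre), foot top edge centre
for n,h,capd,foot,ca,fa,cb,fb in [
 ('slim',.028,.079,.041,(330,264.5),None,None,None)]: pass
E
python3 f1.py
```

```text
[ 5.641e-01 -1.909e-01 -1.507e-01  9.000e-03  0.000e+00 -3.000e-04
 -0.000e+00  3.000e-04] -8.635557228689999
[[-0.2, -0.4], [0.0, -0.5], [0.7, 0.1], [-0.8, -0.4], [1.3, 0.6], [1.3, 0.3], [-0.9, -1.1], [-0.7, 1.4]]
[[-0.7, -0.9], [1.0, -1.0], [0.1, -0.7], [-0.6, -1.1], [1.0, 1.0], [0.7, 0.7], [-2.6, 1.6]]
[0.00175503 0.00209669 0.00761327 0.01457959]
knob [[ 0.45841616 -0.17482388  0.0477142 ]] hinge [[ 0.64612964 -0.20333204  0.032     ]]
```

>>> step_arm --pt "0.25 -0.3 0 0 0 8 -1" --pt "0.25 -0.3 0 0 0 8 -1" --pt "0.25 -0.3 0 0 0 8 -1" --pt "0.25 -0.3 0 0 0 8 -1" --pt "0.25 -0.3 0 0 0 8 -1" --pt "0.25 -0.3 0 0 0 8 -1" --pt "0.25 -0.3 0 0 0 8 -1" --pt "0.25 -0.3 0 0 0 8 -1" --pt "0.25 -0.3 0 0 0 8 -1" --pt "0.25 -0.3 0 0 0 8 -1" --force 30

```text
t: 3.43
eef_pos: [0.448, 0.3404, 0.2318]
tool_rot: [0.001, 0.08, 0.997, -0.001]
contact_force: [0.2, -0.9, -0.1]
gripper_width: 1.001
```

>>> step_arm --pt "0.08 -0.17 0.03 0 0 0 -1" --pt "0.08 -0.17 0.03 0 0 0 -1" --pt "0.08 -0.17 0.03 0 0 0 -1" --pt "0.08 -0.17 0.03 0 0 0 -1" --pt "0.08 -0.17 0.03 0 0 0 -1" --pt "0.08 -0.17 0.03 0 0 0 -1" --pt "0.08 -0.17 0.03 0 0 0 -1"

```text
t: 4.02
eef_pos: [0.5243, 0.1751, 0.2618]
tool_rot: [0.0, 0.077, 0.997, 0.0]
contact_force: [-0.6, 1.0, -0.3]
gripper_width: 0.997
```

Run:
```python
from h import *
import pickle
w=snap('wrist','w1.png'); pickle.dump(w,open('w1.pkl','wb'))
for n in ['slim_mid','flask_mid','squat_mid']:
    for r in bot.place_of(n,'wrist'):
        z={'slim_mid':.018,'flask_mid':.016,'squat_mid':.022}[n]
        print(n,np.round(px(r['location'])),round(r['conf'],2),np.round(onz(w,px(r['location']),z),4))
print(bot.get_obs()['eef_pos'],bot.get_obs()['t'])
```

```text
slim_mid [286. 204.] 0.67 [0.5616 0.1727 0.018 ]
flask_mid [346. 202.] 0.87 [0.571  0.2527 0.016 ]
flask_mid [442. 223.] 0.69 [0.6208 0.3807 0.016 ]
flask_mid [438.  56.] 0.62 [0.4115 0.3761 0.016 ]
squat_mid [225. 216.] 0.83 [0.5636 0.0892 0.022 ]
squat_mid [191. 376.] 0.7 [ 0.818  -0.0191  0.022 ]
[0.5227451  0.17836896 0.26098334] 4.2167
```

View pics/w1.png

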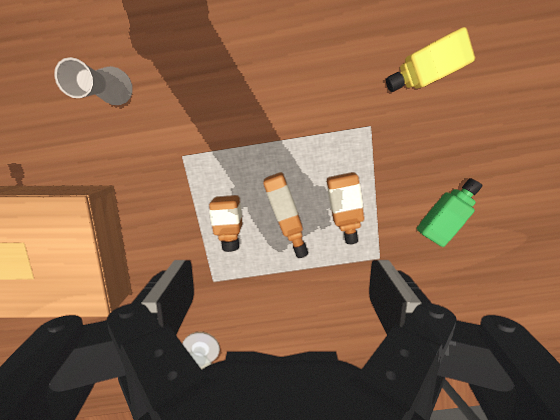

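Run:
```python
import cv2
a=cv2.imread('pics/w1.png')
cv2.imwrite('pics/w1c.png',cv2.resize(a[160:270,190:390],None,fx=4,fy=4,interpolation=cv2.INTER_CUBIC))
```

```text
(no output)
```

View pics/w1c.png

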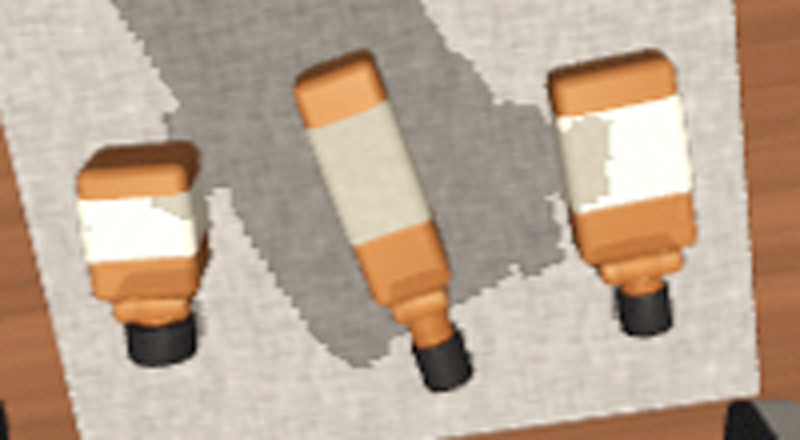

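Run:
```python
from h import *
import pickle
w=pickle.load(open('w1.pkl','rb'))
f=lambda p:[p[0]/4+190-.375,p[1]/4+160-.375]
D={'slim':(.032,[(307,128),(356,246),(380,305)],[(387,98),(430,220),(450,280)]),
'flask':(.028,[(556,117),(580,213),(590,262)],[(682,95),(691,190),(695,238)]),
'squat':(.040,[(80,198),(88,262),(95,297)],[(187,193),(195,258),(199,292)])}
for n,(z,L,R) in D.items():
    l=np.array([onz(w,f(p),z) for p in L]);r=np.array([onz(w,f(p),z) for p in R])
    print(n,'yawL',np.degrees(np.arctan2(*(l[-1]-l[0])[[1,0]])).round(1),'yawR',np.degrees(np.arctan2(*(r[-1]-r[0])[[1,0]])).round(1),'width',np.linalg.norm((l-r)[:,:2],axis=1).round(4))
    print(np.round((l+r)/2,4).tolist())
C={'slim':(.018,(447,375),'cap'),'flask':(.016,(646,325),''),'squat':(.022,(160,350),'')}
for n,(z,p,_) in C.items(): print(n,'cap',onz(w,f(p),z).round(4))
```

```text
slim yawL 12.3 yawR 10.1 width [0.0273 0.0258 0.0248]
[[0.5341, 0.1645, 0.032], [0.5761, 0.173, 0.032], [0.5979, 0.1771, 0.032]]
flask yawL 6.5 yawR 0.5 width [0.0406 0.0368 0.0353]
[[0.5462, 0.2508, 0.028], [0.579, 0.2531, 0.028], [0.5962, 0.2539, 0.028]]
squat yawL -4.5 yawR -4.7 width [0.0341 0.0346 0.034 ]
[[0.5483, 0.0937, 0.04], [0.57, 0.0917, 0.04], [0.582, 0.091, 0.04]]
slim cap [0.6359 0.1836 0.018 ]
flask cap [0.6286 0.2549 0.016 ]
squat cap [0.6092 0.0866 0.022 ]
```

>>> step_arm --pt "-0.069 -0.354 -0.05 0 0 0 -1" --pt "-0.069 -0.354 -0.05 0 0 0 -1" --pt "-0.069 -0.354 -0.05 0 0 0 -1" --pt "-0.069 -0.354 -0.05 0 0 0 -1" --pt "-0.069 -0.354 -0.05 0 0 0 -1" --pt "-0.069 -0.354 -0.05 0 0 0 -1" --pt "-0.069 -0.354 -0.05 0 0 0 -1" --pt "-0.069 -0.354 -0.05 0 0 0 -1" --pt "-0.069 -0.354 -0.05 0 0 0 -1" --pt "-0.069 -0.354 -0.11 0 0 0 -1"

```text
t: 5.05
eef_pos: [0.4576, -0.1845, 0.1746]
tool_rot: [0.006, 0.079, 0.997, -0.002]
contact_force: [2.0, 0.4, 0.2]
gripper_width: 1.001
```

>>> step_arm --pt "0 0 0 0 0 0 -1" --pt "0 0 0 0 0 0 -1"

```text
t: 5.22
eef_pos: [0.4533, -0.1759, 0.1683]
tool_rot: [-0.002, 0.075, 0.997, 0.0]
contact_force: [0.0, 0.2, 0.3]
gripper_width: 0.996
```

Run:
```python
from h import *
import pickle
w=snap('wrist','w2.png')
for r in bot.place_of('lid_knob','wrist'): print(np.round(px(r['location'])),round(r['conf'],2),np.round(onz(w,px(r['location']),.047),4))
o=bot.get_obs();print(o['eef_pos'],o['tool_rot'],o['t'])
```

```text
[284. 208.] 0.9 [ 0.4584 -0.1772  0.047 ]
[ 0.45558403 -0.1759869   0.17055592] [3.25693513e-04 7.41335091e-02 9.97248263e-01 1.35576293e-04] 5.3167
```

View pics/w2.png

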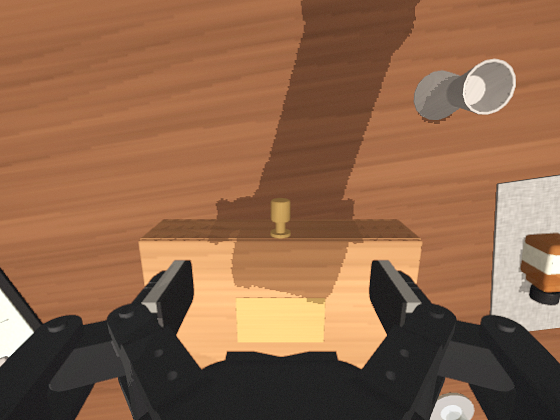

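>>> step_arm --pt "0.001 -0.001 -0.04 0 0 0 -1" --pt "0.001 -0.001 -0.08 0 0 0 -1" --pt "0.001 -0.001 -0.11 0 0 0 -1" --pt "0.001 -0.001 -0.13 0 0 0 -0.5" --pt "0.001 -0.001 -0.141 0 0 0 0" --pt "0.001 -0.001 -0.141 0 0 0 0" --pt "0.001 -0.001 -0.141 0 0 0 1" --pt "0.001 -0.001 -0.141 0 0 0 1" --pt "0.001 -0.001 -0.141 0 0 0 1" --pt "0.001 -0.001 -0.141 0 0 0 1" --force 30

```text
t: 6.15
eef_pos: [0.4573, -0.1775, 0.0305]
tool_rot: [0.002, 0.075, 0.997, 0.001]
contact_force: [1.3, 3.3, 5.2]
gripper_width: 0.197
```

>>> step_arm --pt "0 0 0 0 0 0 1" --pt "0 0 0 0 0 0 1"

```text
t: 6.32
eef_pos: [0.4573, -0.1775, 0.0305]
tool_rot: [0.002, 0.075, 0.997, 0.001]
contact_force: [-0.1, 3.9, 6.6]
gripper_width: 0.196
```

Run:
```python
from h import *
w=snap('wrist','w3.png');snap('side','d3.png')
o=bot.get_obs();print(o['eef_pos'],o['tool_rot'],o['t'],o['gripper_width'],o['contact_force'])
```

```text
[ 0.457285   -0.17747909  0.03044943] [1.65422999e-03 7.50336342e-02 9.97179464e-01 5.77438350e-04] 6.4167 0.1964430755046229 [-0.44563408  4.31407221  6.97163359]
```

View pics/w3.png

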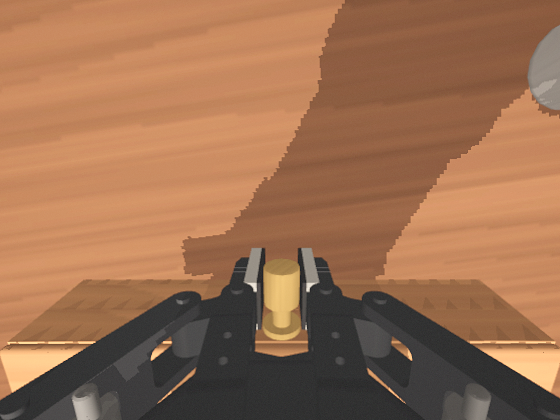

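Run:
```python
import numpy as np
c,s=np.cos(-.1507),np.sin(-.1507)
f=lambda t:np.array([c*(.19*(1-np.cos(t))+.014*np.sin(t)),s*(.19*(1-np.cos(t))+.014*np.sin(t)),.19*np.sin(t)+.014*(np.cos(t)-1)])
ths=np.linspace(0,1.65,31)
for k in range(3):
    print([ [round(x,3) for x in (f(t)-f(ths[k*10]))] for t in ths[k*10+1:k*10+11]])
```

```text
[[np.float64(0.001), np.float64(-0.0), np.float64(0.01)], [np.float64(0.003), np.float64(-0.0), np.float64(0.021)], [np.float64(0.005), np.float64(-0.001), np.float64(0.031)], [np.float64(0.008), np.float64(-0.001), np.float64(0.041)], [np.float64(0.011), np.float64(-0.002), np.float64(0.051)], [np.float64(0.015), np.float64(-0.002), np.float64(0.061)], [np.float64(0.019), np.float64(-0.003), np.float64(0.07)], [np.float64(0.024), np.float64(-0.004), np.float64(0.08)], [np.float64(0.029), np.float64(-0.004), np.float64(0.089)], [np.float64(0.035), np.float64(-0.005), np.float64(0.097)]]
[[np.float64(0.006), np.float64(-0.001), np.float64(0.008)], [np.float64(0.013), np.float64(-0.002), np.float64(0.016)], [np.float64(0.02), np.float64(-0.003), np.float64(0.024)], [np.float64(0.028), np.float64(-0.004), np.float64(0.031)], [np.float64(0.036), np.float64(-0.005), np.float64(0.038)], [np.float64(0.044), np.float64(-0.007), np.float64(0.044)], [np.float64(0.052), np.float64(-0.008), np.float64(0.05)], [np.float64(0.061), np.float64(-0.009), np.float64(0.055)], [np.float64(0.071), np.float64(-0.011), np.float64(0.06)], [np.float64(0.08), np.float64(-0.012), np.float64(0.064)]]
[[np.float64(0.01), np.float64(-0.001), np.float64(0.004)], [np.float64(0.02), np.float64(-0.003), np.float64(0.007)], [np.float64(0.03), np.float64(-0.004), np.float64(0.01)], [np.float64(0.04), np.float64(-0.006), np.float64(0.012)], [np.float64(0.05), np.float64(-0.008), np.float64(0.013)], [np.float64(0.06), np.float64(-0.009), np.float64(0.014)], [np.float64(0.071), np.float64(-0.011), np.float64(0.015)], [np.float64(0.081), np.float64(-0.012), np.float64(0.015)], [np.float64(0.091), np.float64(-0.014), np.float64(0.014)], [np.float64(0.102), np.float64(-0.015), np.float64(0.013)]]
```

>>> step_arm --pt "0.001 0 0.01 0 0 0 1" --pt "0.003 0 0.021 0 0 0 1" --pt "0.005 -0.001 0.031 0 0 0 1" --pt "0.008 -0.001 0.041 0 0 0 1" --pt "0.011 -0.002 0.051 0 0 0 1" --pt "0.015 -0.002 0.061 0 0 0 1" --pt "0.019 -0.003 0.07 0 0 0 1" --pt "0.024 -0.004 0.08 0 0 0 1" --pt "0.029 -0.004 0.089 0 0 0 1" --pt "0.035 -0.005 0.097 0 0 0 1"

```text
t: 7.25
eef_pos: [0.4903, -0.1825, 0.1267]
tool_rot: [-0.0, 0.075, 0.997, 0.001]
contact_force: [-0.2, 4.2, -3.6]
gripper_width: 0.196
```

Run:
```python
from h import *
w=snap('wrist','w4.png');snap('side','d4.png')
o=bot.get_obs();print(o['eef_pos'],o['tool_rot'],o['t'],o['gripper_width'],o['contact_force'])
a=np.hstack([cv2.imread('pics/w4.png'),cv2.imread('pics/d4.png')]);cv2.imwrite('pics/wd4.png',cv2.resize(a,(800,300)))
```

```text
[ 0.49070031 -0.1825382   0.12706493] [-3.74938364e-04  7.52032758e-02  9.97167883e-01  7.35403668e-04] 7.35 0.19596896804999708 [-1.19509255  5.54739342 -0.05874007]
```

View pics/wd4.png

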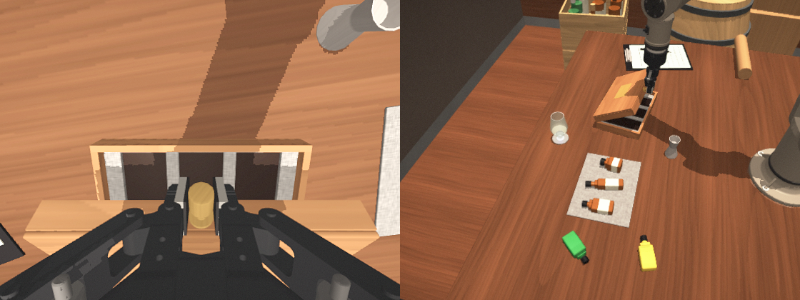

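Lid is rising cleanly, small forces. Continue the arc.

>>> step_arm --pt "0.006 -0.001 0.008 0 0 0 1" --pt "0.013 -0.002 0.016 0 0 0 1" --pt "0.02 -0.003 0.024 0 0 0 1" --pt "0.028 -0.004 0.031 0 0 0 1" --pt "0.036 -0.005 0.038 0 0 0 1" --pt "0.044 -0.007 0.044 0 0 0 1" --pt "0.052 -0.008 0.05 0 0 0 1" --pt "0.061 -0.009 0.055 0 0 0 1" --pt "0.071 -0.011 0.06 0 0 0 1" --pt "0.08 -0.012 0.064 0 0 0 1"

```text
t: 8.18
eef_pos: [0.5702, -0.1945, 0.1907]
tool_rot: [-0.001, 0.075, 0.997, 0.001]
contact_force: [-3.2, 6.0, 0.7]
gripper_width: 0.195
```

>>> step_arm --pt "0.01 -0.001 0.004 0 0 0 1" --pt "0.02 -0.003 0.007 0 0 0 1" --pt "0.03 -0.004 0.01 0 0 0 1" --pt "0.04 -0.006 0.012 0 0 0 1" --pt "0.05 -0.008 0.013 0 0 0 1" --pt "0.06 -0.009 0.014 0 0 0 1" --pt "0.071 -0.011 0.015 0 0 0 1" --pt "0.081 -0.012 0.015 0 0 0 1" --pt "0.091 -0.014 0.014 0 0 0 1" --pt "0.102 -0.015 0.013 0 0 0 1"

```text
t: 9.02
eef_pos: [0.6735, -0.2102, 0.2046]
tool_rot: [0.001, 0.075, 0.997, 0.0]
contact_force: [-1.9, 3.0, 3.5]
gripper_width: 0.192
```

```bash
cat >> h.py <<'E'
def st():
    o=bot.get_obs();print(np.round(o['eef_pos'],4),np.round(o['tool_rot'],3),'t',round(o['t'],2),'w',round(o['gripper_width'],3),'F',np.round(o['contact_force'],1),'q',np.round(o['q'],2))
def pair(c1,c2,fn):
    d1=bot.read_camera(c1);d2=bot.read_camera(c2)
    a=np.hstack([d1['color'],d2['color']])[:,:,::-1];cv2.imwrite('pics/'+fn,cv2.resize(a,(800,300),interpolation=cv2.INTER_AREA)); return d1,d2
E
python3 - <<'E'
from h import *
pair('wrist','side','wd5.png');st()
E
```

```text
[ 0.6748 -0.2104  0.2043] [ 0.002  0.075  0.997 -0.   ] t 9.12 w 0.196 F [1.4 4.4 5.2] q [-0.06  0.58  0.41  1.52 -0.25  1.09  1.83]
```

View pics/wd5.png

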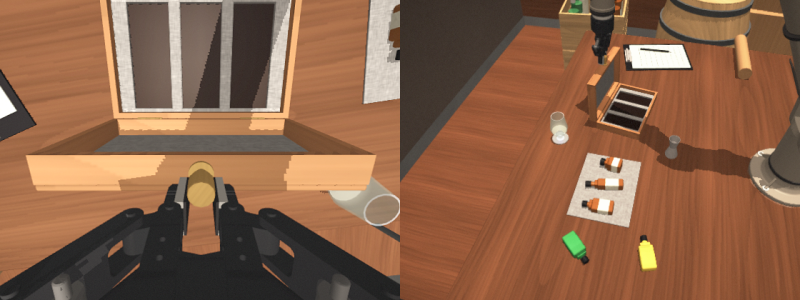

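>>> step_arm --pt "0 0 0 0 0 0 0.2" --pt "0 0 0 0 0 0 0.2" --pt "0 0 0 0 0 0 0.2" --pt "0 0 0.02 0 0 0 0.2" --pt "0 0 0.04 0 0 0 0" --pt "-0.02 0.01 0.06 0 0 0 0" --pt "-0.05 0.02 0.07 0 0 0 -0.5" --pt "-0.08 0.04 0.07 0 0 0 -0.5" --pt "-0.11 0.06 0.06 0 0 0 -0.5" --pt "-0.14 0.08 0.05 0 0 0 -0.5"

```text
t: 9.95
eef_pos: [0.5309, -0.1307, 0.253]
tool_rot: [0.001, 0.076, 0.997, -0.0]
contact_force: [0.4, -0.1, -0.9]
gripper_width: 0.747
```

Run:
```python
from h import *
import pickle
d=[snap('scene','s6.png'),snap('side','d6.png'),snap('wrist','w6.png')]
pickle.dump(d,open('p6.pkl','wb'));st()
a=cv2.imread('pics/s6.png');b=cv2.imread('pics/d6.png')
cv2.imwrite('pics/s6c.png',cv2.resize(a[60:240,120:300],None,fx=3.3,fy=3.3,interpolation=cv2.INTER_CUBIC))
cv2.imwrite('pics/d6c.png',cv2.resize(b[60:210,250:400],None,fx=4,fy=4,interpolation=cv2.INTER_CUBIC))
```

```text
[ 0.5289 -0.1292  0.2515] [-0.002  0.075  0.997  0.001] t 10.1 w 0.749 F [ 0.6 -1.2  0.9] q [-0.23  0.25  0.43  1.87 -0.12  1.05  1.67]
```

View pics/s6c.png

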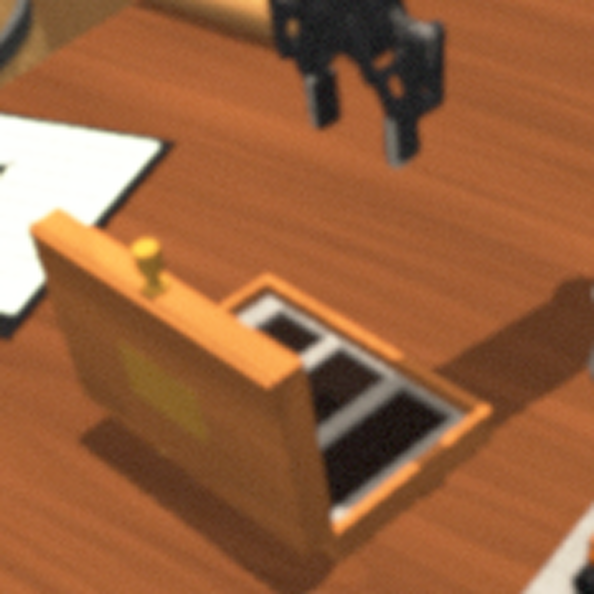

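View pics/d6c.png

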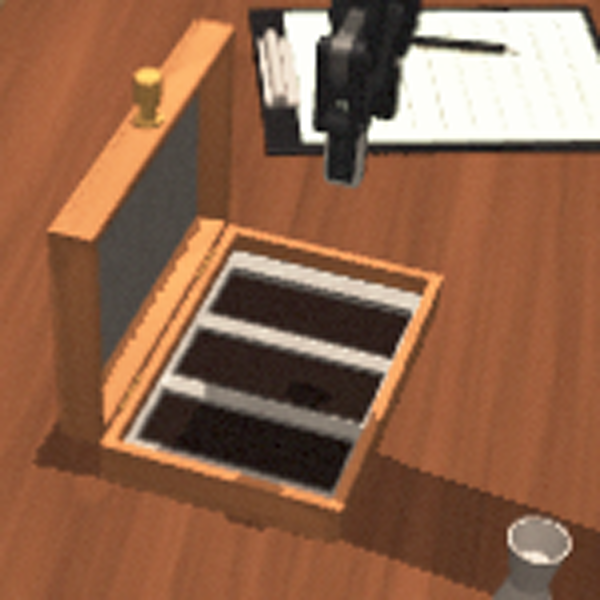

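View pics/w6.png

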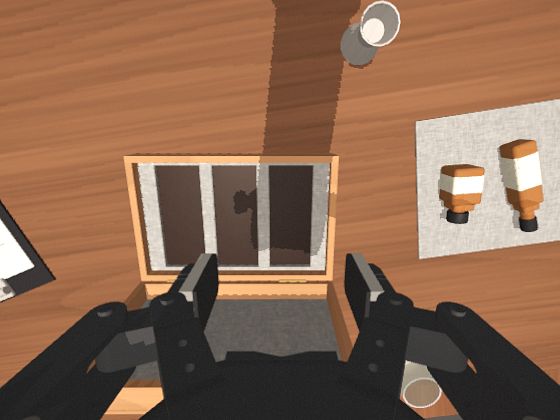

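```bash
cat > f2.py <<'E'
from fit import *
import pickle
a,b,w=pickle.load(open('p6.pkl','rb'))
p=[.5645,-.1915,-.1507]
for nm,d,crop in (('w',w,(100,300,110,350,3.3)),('d',b,(100,210,250,380,6)),('s',a,(130,240,180,300,6))):
  outs=[]
  for z in (.017,.027):
    img=d['color'][:,:,::-1].copy()
    r0,r1,c0,c1,f=crop
    big=cv2.resize(img[r0:r1,c0:c1],None,fx=f/2,fy=f/2,interpolation=cv2.INTER_CUBIC)
    def line(P,col):
        q=proj(d,casept(p,0,P)); q=((q+.5-[c0,r0])*f/2-.5).round().astype(int)
        cv2.polylines(big,[q.reshape(-1,1,2)],True,col,1)
    line([[.083,.128,.032],[-.083,.128,.032],[-.083,-.128,.032],[.083,-.128,.032]],(255,0,0))
    for y in (.072,0,-.072): line([[.07,y+.028,z],[-.07,y+.028,z],[-.07,y-.028,z],[.07,y-.028,z]],(0,255,0))
    outs.append(big)
  cv2.imwrite(f'pics/f2{nm}.png',np.hstack(outs)); print(np.hstack(outs).shape)
E
python3 f2.py
```

```text
(330, 792, 3)
(330, 780, 3)
(330, 720, 3)
```

View pics/f2w.png

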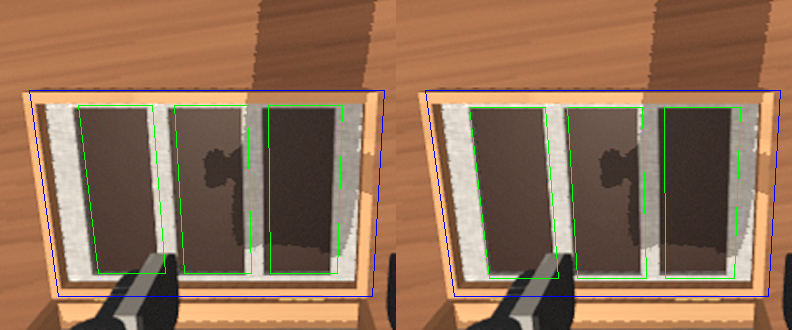

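View pics/f2d.png

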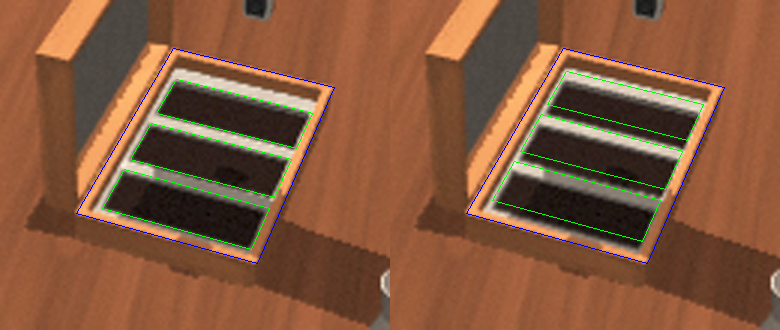

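>>> step_arm --pt "0.04 0.38 0 0 0 12 -0.3" --pt "0.04 0.38 0 0 0 12 -0.3" --pt "0.04 0.38 0 0 0 12 -0.3" --pt "0.04 0.38 0 0 0 12 -0.3" --pt "0.04 0.38 0 0 0 12 -0.3" --pt "0.04 0.38 0 0 0 12 -0.3" --pt "0.04 0.38 0 0 0 12 -0.3" --pt "0.04 0.38 -0.04 0 0 12 -0.3" --pt "0.04 0.38 -0.08 0 0 12 -0.3" --pt "0.04 0.38 -0.12 0 0 12 -0.3"

```text
t: 10.93
eef_pos: [0.5743, 0.244, 0.1662]
tool_rot: [0.003, -0.031, 1.0, 0.002]
contact_force: [1.0, 0.7, -0.3]
gripper_width: 0.649
```

>>> step_arm --pt "0 0 0 0 0 0 -0.3" --pt "0 0 0 0 0 0 -0.3"

```text
t: 11.1
eef_pos: [0.571, 0.2378, 0.1626]
tool_rot: [-0.002, -0.03, 1.0, -0.001]
contact_force: [0.5, -0.4, 0.0]
gripper_width: 0.652
```

Run:
```python
from h import *
w=snap('wrist','w7.png');st()
for n,z in (('flask_mid',.016),('slim_mid',.018)):
  for r in bot.place_of(n,'wrist'): print(n,np.round(px(r['location'])),round(r['conf'],2),np.round(onz(w,px(r['location']),z),4))
```

```text
[0.5726 0.2369 0.1648] [ 0.    -0.028  1.    -0.001] t 11.15 w 0.653 F [ 0.1  0.5 -0.4] q [-0.65  0.46  0.21  1.77 -0.12  0.93  1.24]
flask_mid [459.  28.] 0.92 [0.4148 0.3769 0.016 ]
flask_mid [421. 248.] 0.65 [0.618  0.3834 0.016 ]
flask_mid [215. 184.] 0.63 [0.562  0.1687 0.016 ]
slim_mid [215. 182.] 0.82 [0.5596 0.1697 0.018 ]
```

View pics/w7.png

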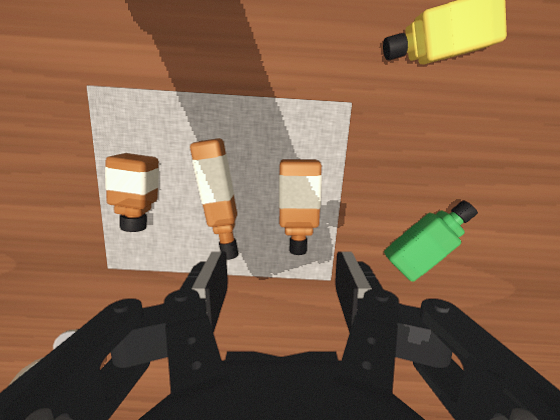

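Run:
```python
from h import *
w=bot.read_camera('wrist')
for p in [(280,165),(321,165),(279,226),(320,226),(300.5,162),(299,228),(298.5,252)]: print(p,onz(w,p,.028).round(4))
print('slim',[onz(w,p,.032).round(4) for p in [(192,150),(223,145),(206,225),(236,220)]])
```

```text
(280, 165) [0.5425 0.231  0.028 ]
(321, 165) [0.5404 0.2694 0.028 ]
(279, 226) [0.6034 0.2332 0.028 ]
(320, 226) [0.6012 0.2741 0.028 ]
(300.5, 162) [0.5386 0.25   0.028 ]
(299, 228) [0.6044 0.2533 0.028 ]
(298.5, 252) [0.6307 0.2547 0.028 ]
slim [array([0.5326, 0.15  , 0.032 ]), array([0.5266, 0.1782, 0.032 ]), array([0.6049, 0.1614, 0.032 ]), array([0.598 , 0.1908, 0.032 ])]
```

>>> step_arm --pt "0 0.008 -0.04 0 0 0 -0.3" --pt "0 0.015 -0.08 0 0 0 -0.3" --pt "0 0.015 -0.115 0 0 0 -0.3" --pt "0 0.015 -0.14 0 0 0 -0.3" --pt "0 0.015 -0.152 0 0 0 -0.3" --pt "0 0.015 -0.152 0 0 0 -0.3" --pt "0 0.015 -0.152 0 0 0 1" --pt "0 0.015 -0.152 0 0 0 1" --pt "0 0.015 -0.152 0 0 0 1" --pt "0 0.015 -0.152 0 0 0 1" --force 40

```text
t: 12.13
eef_pos: [0.5731, 0.2537, 0.0149]
tool_rot: [0.002, -0.029, 1.0, 0.001]
contact_force: [-0.8, -0.9, 7.4]
gripper_width: 0.453
```

>>> step_arm --pt "0 0 0 0 0 0 1" --pt "0 0 0.01 0 0 0 1" --pt "0 0 0.03 0 0 0 1" --pt "0 0 0.05 0 0 0 1"

```text
t: 12.47
eef_pos: [0.5707, 0.253, 0.0634]
tool_rot: [-0.001, -0.029, 1.0, -0.0]
contact_force: [0.2, 0.4, -1.6]
gripper_width: 0.455
```

Run:
```python
from h import *
pair('wrist','side','wd8.png');st()
```

```text
[0.5737 0.2543 0.0667] [ 0.003 -0.029  1.     0.002] t 12.57 w 0.456 F [ 0.6 -0.1 -0.4] q [-0.65  0.59  0.18  1.81 -0.15  0.74  1.24]
```

View pics/wd8.png

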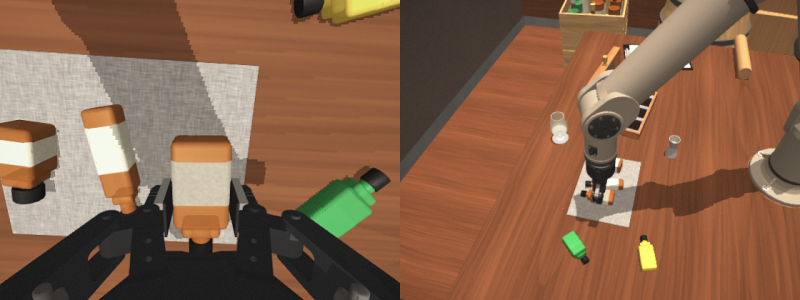

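>>> step_arm --pt "0 0 0.04 0 0 0 1" --pt "-0.005 -0.04 0.07 0 0 -3 1" --pt "-0.01 -0.08 0.08 0 0 -6 1" --pt "-0.01 -0.12 0.08 0 0 -9 1" --pt "-0.015 -0.16 0.08 0 0 -12 1" --pt "-0.02 -0.2 0.08 0 0 -12 1" --pt "-0.023 -0.24 0.08 0 0 -12 1" --pt "-0.023 -0.28 0.08 0 0 -12 1" --pt "-0.023 -0.32 0.08 0 0 -12 1" --pt "-0.023 -0.36 0.08 0 0 -12 1"

```text
t: 13.4
eef_pos: [0.5476, -0.1086, 0.1427]
tool_rot: [-0.0, 0.075, 0.997, 0.0]
contact_force: [1.1, -0.4, -1.2]
gripper_width: 0.455
```

>>> step_arm --pt "0 -0.04 0 0 0 0 1" --pt "0 -0.07 0 0 0 0 1" --pt "0 -0.084 0 0 0 0 1" --pt "0 -0.084 -0.02 0 0 0 1" --pt "0 -0.084 -0.04 0 0 0 1" --pt "0 -0.084 -0.055 0 0 0 1" --pt "0 -0.084 -0.055 0 0 0 1"

```text
t: 13.98
eef_pos: [0.5458, -0.19, 0.0846]
tool_rot: [-0.003, 0.076, 0.997, 0.001]
contact_force: [-0.4, 0.2, -1.3]
gripper_width: 0.46
```

Run:
```python
from h import *
pair('wrist','side','wd9.png');st()
```

```text
[ 0.5479 -0.1907  0.0874] [-0.001  0.076  0.997  0.   ] t 14.08 w 0.456 F [-0.4  0.2 -1.3] q [-0.01  0.52  0.32  1.92 -0.23  0.74  1.85]
```

View pics/wd9.png

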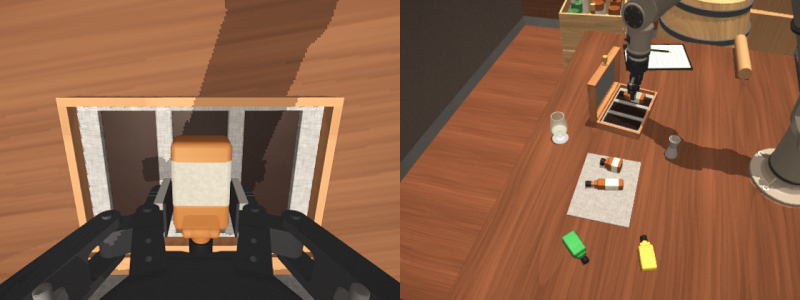

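>>> step_arm --pt "0.002 -0.001 -0.02 0 0 0 1" --pt "0.002 -0.001 -0.04 0 0 0 1" --pt "0.002 -0.001 -0.055 0 0 0 1" --pt "0.002 -0.001 -0.062 0 0 0 1" --pt "0.002 -0.001 -0.065 0 0 0 1" --pt "0.002 -0.001 -0.065 0 0 0 1"

```text
t: 14.58
eef_pos: [0.5507, -0.1919, 0.023]
tool_rot: [0.0, 0.075, 0.997, -0.0]
contact_force: [-0.1, -0.6, -0.9]
gripper_width: 0.449
```

Run:
```python
from h import *
snap('wrist','w10.png');st()
```

```text
[ 0.551  -0.192   0.0235] [ 0.001  0.076  0.997 -0.   ] t 14.63 w 0.453 F [ 0.6 -0.4 -0.6] q [ 0.02  0.62  0.27  1.94 -0.27  0.62  1.89]
```

View pics/w10.png

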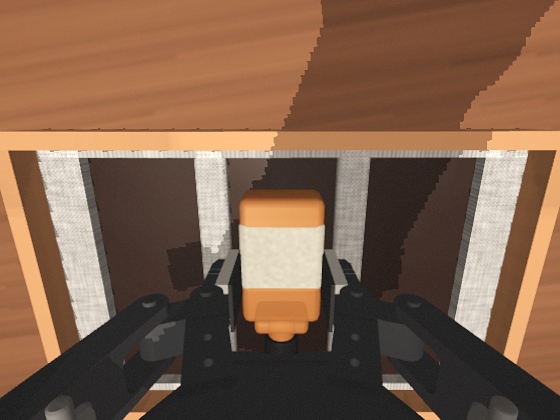

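>>> step_arm --pt "0 0 -0.002 0 0 0 1" --pt "0 0 -0.002 0 0 0 0.02" --pt "0 0 -0.002 0 0 0 -0.05" --pt "0 0 -0.002 0 0 0 -0.15" --pt "0 0 -0.002 0 0 0 -0.22" --pt "0 0 -0.002 0 0 0 -0.22" --pt "0 0 0.03 0 0 0 -0.22" --pt "0 0 0.06 0 0 0 -0.22" --pt "0 0.03 0.1 0 0 0 -0.3" --pt "0 0.07 0.12 0 0 0 -0.3"

```text
t: 15.47
eef_pos: [0.551, -0.135, 0.1403]
tool_rot: [0.002, 0.079, 0.997, -0.001]
contact_force: [2.3, 0.6, -0.5]
gripper_width: 0.653
```

Run:
```python
from h import *
snap('wrist','w11.png');st()
```

```text
[ 0.5539 -0.1233  0.1427] [0.003 0.073 0.997 0.002] t 15.52 w 0.648 F [1.9 7.2 0.5] q [-0.15  0.41  0.34  1.92 -0.19  0.83  1.71]
```

View pics/w11.png

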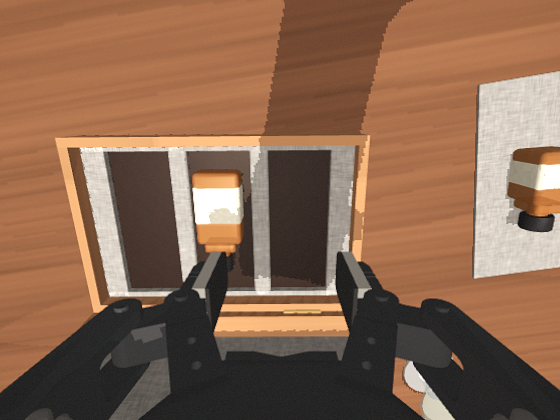

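>>> step_arm --pt "0.01 0.04 0 0 0 5 -0.2" --pt "0.01 0.08 0 0 0 10 -0.2" --pt "0.01 0.12 0 0 0 15 -0.2" --pt "0.01 0.16 0 0 0 19 -0.2" --pt "0.01 0.2 0 0 0 19 -0.2" --pt "0.01 0.24 0 0 0 19 -0.2" --pt "0.01 0.27 -0.02 0 0 19 -0.2" --pt "0.01 0.29 -0.04 0 0 19 -0.2" --pt "0.01 0.29 -0.05 0 0 19 -0.2" --pt "0.01 0.29 -0.05 0 0 19 -0.2"

```text
t: 16.35
eef_pos: [0.5581, 0.1601, 0.0844]
tool_rot: [-0.002, -0.092, 0.996, -0.0]
contact_force: [-1.5, -1.7, -0.6]
gripper_width: 0.603
```

Run:
```python
from h import *
w=snap('wrist','w12.png');st()
for r in bot.place_of('slim_mid','wrist'): print(np.round(px(r['location'])),round(r['conf'],2),np.round(onz(w,px(r['location']),.018),4))
```

```text
[0.5592 0.1584 0.0858] [-0.001 -0.09   0.996 -0.001] t 16.4 w 0.607 F [ 0.2 -1.2  0.7] q [-0.53  0.51  0.19  1.91 -0.14  0.74  1.49]
[297. 229.] 0.82 [0.5611 0.1696 0.018 ]
```

View pics/w12.png

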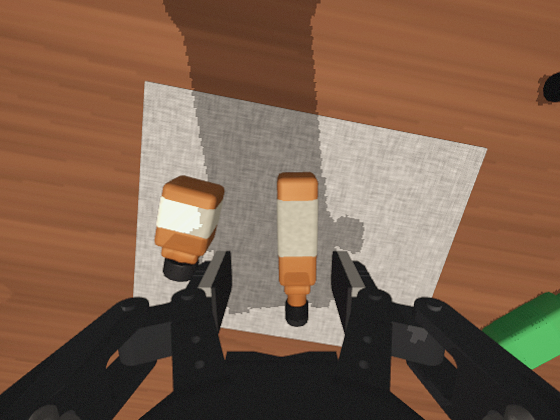

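>>> step_arm --pt "0.002 0.012 -0.02 0 0 0 -0.2" --pt "0.002 0.012 -0.045 0 0 0 -0.2" --pt "0.002 0.012 -0.065 0 0 0 -0.2" --pt "0.002 0.012 -0.074 0 0 0 -0.2" --pt "0.002 0.012 -0.074 0 0 0 -0.2" --pt "0.002 0.012 -0.074 0 0 0 1" --pt "0.002 0.012 -0.074 0 0 0 1" --pt "0.002 0.012 -0.074 0 0 0 1" --pt "0.002 0.012 -0.074 0 0 0 1" --pt "0.002 0.012 -0.074 0 0 0 1" --force 40

```text
t: 17.28
eef_pos: [0.5638, 0.171, 0.0149]
tool_rot: [0.001, -0.09, 0.996, 0.0]
contact_force: [0.5, -0.6, 7.3]
gripper_width: 0.318
```

>>> step_arm --pt "0 0 0 0 0 0 1" --pt "0 0 0.01 0 0 0 1" --pt "0 0 0.03 0 0 0 1" --pt "0 0 0.05 0 0 0 1"

```text
t: 17.62
eef_pos: [0.5615, 0.1708, 0.0638]
tool_rot: [-0.001, -0.09, 0.996, -0.0]
contact_force: [-0.6, 0.5, -0.3]
gripper_width: 0.315
```

Run:
```python
from h import *
snap('wrist','w13.png');st()
```

```text
[0.5643 0.1717 0.0681] [ 0.002 -0.09   0.996  0.001] t 17.67 w 0.318 F [1.1 0.2 1.8] q [-0.54  0.54  0.18  1.9  -0.15  0.7   1.48]
```

View pics/w13.png

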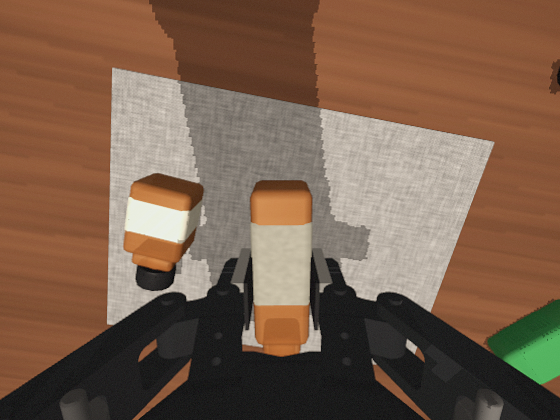

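>>> step_arm --pt "0 0 0.03 0 0 0 1" --pt "-0.005 -0.04 0.06 0 0 -5 1" --pt "-0.005 -0.08 0.06 0 0 -10 1" --pt "-0.005 -0.12 0.06 0 0 -15 1" --pt "-0.005 -0.16 0.06 0 0 -19 1" --pt "-0.005 -0.2 0.06 0 0 -19 1" --pt "-0.005 -0.24 0.05 0 0 -19 1" --pt "-0.005 -0.27 0.03 0 0 -19 1" --pt "-0.005 -0.29 0.02 0 0 -19 1" --pt "-0.005 -0.29 0.01 0 0 -19 1"

```text
t: 18.5
eef_pos: [0.5563, -0.1254, 0.0734]
tool_rot: [0.0, 0.079, 0.997, -0.001]
contact_force: [-0.3, -0.5, -0.9]
gripper_width: 0.317
```

>>> step_arm --pt "0 0 0 0 0 0 1"

```text
t: 18.58
eef_pos: [0.5557, -0.1201, 0.0719]
tool_rot: [-0.001, 0.077, 0.997, -0.0]
contact_force: [0.8, 1.0, -1.2]
gripper_width: 0.32
```

Run:
```python
from h import *
snap('wrist','w14.png');st()
```

```text
[ 0.5565 -0.1185  0.0727] [-0.001  0.076  0.997  0.   ] t 18.63 w 0.315 F [-0.1  0.6 -1.3] q [-0.13  0.52  0.3   1.95 -0.23  0.7   1.73]
```

View pics/w14.png

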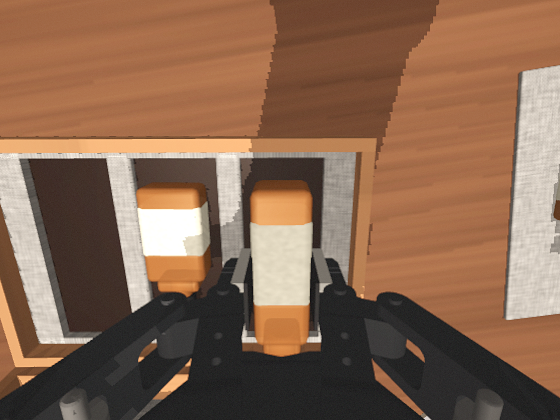

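>>> step_arm --pt "0.001 -0.001 -0.02 0 0 0 1" --pt "0.001 -0.001 -0.035 0 0 0 1" --pt "0.001 -0.001 -0.046 0 0 0 1" --pt "0.001 -0.001 -0.05 0 0 0 1" --pt "0.001 -0.001 -0.052 0 0 0 1" --pt "0.001 -0.001 -0.052 0 0 0 1"

```text
t: 19.13
eef_pos: [0.5587, -0.1192, 0.0215]
tool_rot: [0.0, 0.075, 0.997, 0.0]
contact_force: [-0.1, -0.6, -1.1]
gripper_width: 0.319
```

>>> step_arm --pt "0 0 0 0 0 0 0.32" --pt "0 0 0 0 0 0 0.25" --pt "0 0 0 0 0 0 0.15" --pt "0 0 0 0 0 0 0.05" --pt "0 0 0 0 0 0 0.05" --pt "0 0 0.03 0 0 0 0.05" --pt "0 0 0.06 0 0 0 0" --pt "0 0.03 0.1 0 0 0 -0.2" --pt "0 0.07 0.11 0 0 0 -0.2"

```text
t: 19.88
eef_pos: [0.5601, -0.0607, 0.1331]
tool_rot: [0.003, 0.08, 0.997, -0.001]
contact_force: [1.2, 0.8, -0.8]
gripper_width: 0.601
```

Run:
```python
from h import *
snap('wrist','w15.png');st()
```

```text
[ 0.5617 -0.0471  0.1339] [0.003 0.073 0.997 0.003] t 19.93 w 0.599 F [0.7 7.1 0.6] q [-0.28  0.42  0.32  1.94 -0.19  0.81  1.57]
```

View pics/w15.png

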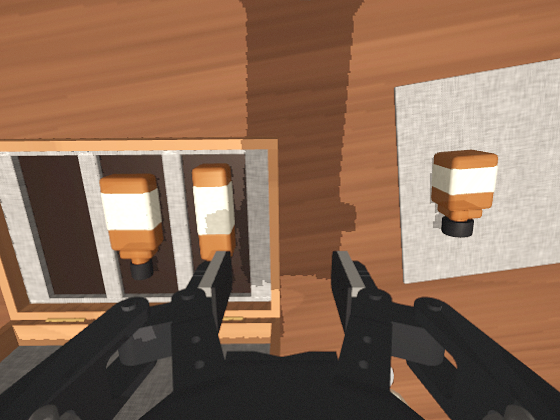

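>>> step_arm --pt "0.002 0.04 0 0 0 4 -0.3" --pt "0.002 0.08 0 0 0 4 -0.3" --pt "0.002 0.11 -0.02 0 0 4 -0.3" --pt "0.002 0.137 -0.04 0 0 4 -0.3" --pt "0.002 0.137 -0.04 0 0 4 -0.3" --pt "0.002 0.137 -0.04 0 0 4 -0.3"

```text
t: 20.43
eef_pos: [0.559, 0.0833, 0.0875]
tool_rot: [-0.001, 0.038, 0.999, -0.0]
contact_force: [0.6, -0.0, -0.6]
gripper_width: 0.65
```

Run:
```python
from h import *
w=snap('wrist','w16.png');st()
for r in bot.place_of('squat_mid','wrist'): print(np.round(px(r['location'])),round(r['conf'],2),np.round(onz(w,px(r['location']),.022),4))
```

```text
[0.5599 0.0812 0.0884] [-0.001  0.04   0.999 -0.   ] t 20.48 w 0.645 F [-1.5 -0.4  0.6] q [-0.46  0.49  0.27  1.95 -0.19  0.73  1.41]
[293. 224.] 0.84 [0.5609 0.0893 0.022 ]
```

View pics/w16.png

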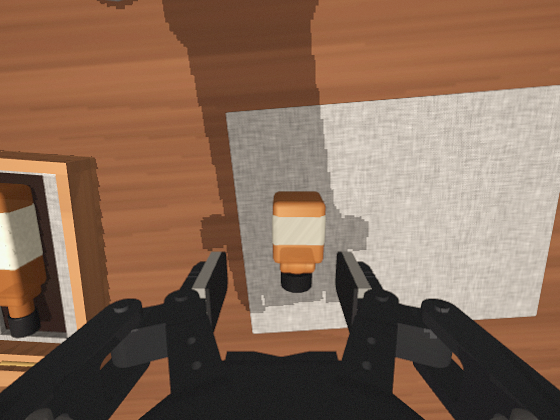

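>>> step_arm --pt "0.002 0.01 -0.02 0 0 0 -0.3" --pt "0.002 0.01 -0.045 0 0 0 -0.3" --pt "0.002 0.01 -0.065 0 0 0 -0.3" --pt "0.002 0.01 -0.076 0 0 0 -0.3" --pt "0.002 0.01 -0.076 0 0 0 -0.3" --pt "0.002 0.01 -0.076 0 0 0 1" --pt "0.002 0.01 -0.076 0 0 0 1" --pt "0.002 0.01 -0.076 0 0 0 1" --pt "0.002 0.01 -0.076 0 0 0 1" --pt "0.002 0.01 -0.076 0 0 0 1" --force 40

```text
t: 21.37
eef_pos: [0.5634, 0.0909, 0.0143]
tool_rot: [0.001, 0.041, 0.999, 0.0]
contact_force: [-1.5, -0.6, 6.9]
gripper_width: 0.412
```

>>> step_arm --pt "0 0 0 0 0 0 1" --pt "0 0 0.01 0 0 0 1" --pt "0 0 0.03 0 0 0 1" --pt "0 0 0.05 0 0 0 1"

```text
t: 21.7
eef_pos: [0.5614, 0.091, 0.0635]
tool_rot: [-0.001, 0.041, 0.999, -0.0]
contact_force: [0.6, 0.9, -0.6]
gripper_width: 0.412
```

Run:
```python
from h import *
snap('wrist','w17.png');st()
```

```text
[0.5642 0.0914 0.0676] [0.002 0.041 0.999 0.001] t 21.75 w 0.414 F [ 0.2 -0.2  1.3] q [-0.47  0.53  0.26  1.95 -0.21  0.68  1.4 ]
```

View pics/w17.png

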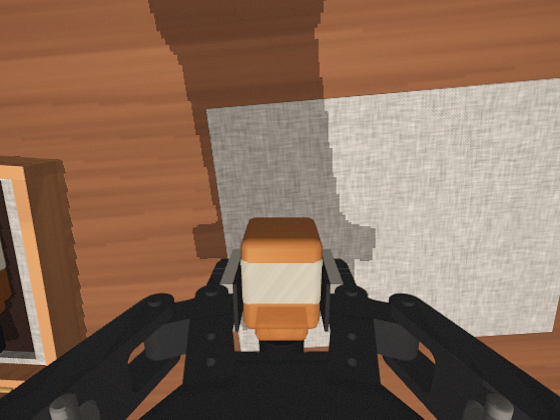

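>>> step_arm --pt "0 0 0.03 0 0 -2 1" --pt "-0.005 -0.04 0.06 0 0 -4 1" --pt "-0.01 -0.08 0.06 0 0 -4.5 1" --pt "-0.015 -0.12 0.06 0 0 -4.5 1" --pt "-0.02 -0.16 0.06 0 0 -4.5 1" --pt "-0.022 -0.2 0.06 0 0 -4.5 1" --pt "-0.022 -0.24 0.06 0 0 -4.5 1" --pt "-0.022 -0.28 0.06 0 0 -4.5 1" --pt "-0.022 -0.32 0.06 0 0 -4.5 1" --pt "-0.022 -0.354 0.06 0 0 -4.5 1"

```text
t: 22.58
eef_pos: [0.5395, -0.266, 0.1237]
tool_rot: [0.0, 0.081, 0.997, -0.0]
contact_force: [0.2, 0.4, -1.4]
gripper_width: 0.413
```

>>> step_arm --pt "0 0 0 0 0 0 1" --pt "0 0 -0.03 0 0 0 1" --pt "0 0 -0.05 0 0 0 1" --pt "0 0 -0.05 0 0 0 1"

```text
t: 22.92
eef_pos: [0.5376, -0.2612, 0.0697]
tool_rot: [-0.003, 0.08, 0.997, 0.001]
contact_force: [-1.4, 0.6, -0.8]
gripper_width: 0.412
```

Run:
```python
from h import *
snap('wrist','w18.png');st()
```

```text
[ 0.5386 -0.2617  0.0715] [-0.002  0.08   0.997  0.001] t 22.97 w 0.415 F [-0.5 -0.1 -0.1] q [ 0.1   0.57  0.33  1.88 -0.26  0.74  1.99]
```

View pics/w18.png

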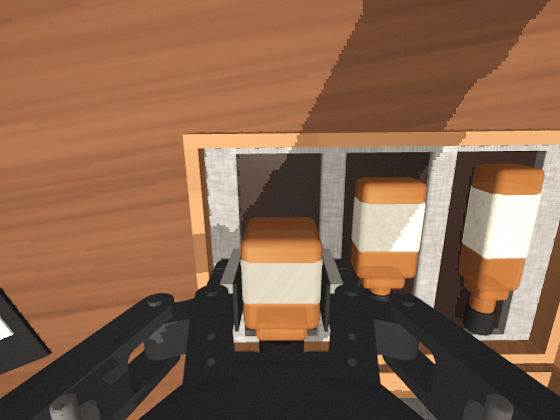

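>>> step_arm --pt "0.002 -0.001 -0.02 0 0 0.5 1" --pt "0.002 -0.001 -0.035 0 0 0.5 1" --pt "0.002 -0.001 -0.045 0 0 0.5 1" --pt "0.002 -0.001 -0.049 0 0 0.5 1" --pt "0.002 -0.001 -0.051 0 0 0.5 1" --pt "0.002 -0.001 -0.051 0 0 0.5 1"

```text
t: 23.47
eef_pos: [0.5427, -0.264, 0.0225]
tool_rot: [0.0, 0.076, 0.997, -0.0]
contact_force: [1.2, 0.6, -1.0]
gripper_width: 0.412
```

>>> step_arm --pt "0 0 0 0 0 0 0.12" --pt "0 0 0 0 0 0 0.05" --pt "0 0 0 0 0 0 -0.05" --pt "0 0 0 0 0 0 -0.12" --pt "0 0 0 0 0 0 -0.12" --pt "0 0 0.03 0 0 0 -0.12" --pt "0 0 0.06 0 0 0 -0.12" --pt "0 0.02 0.1 0 0 0 -0.12" --pt "0 0.05 0.14 0 0 0 -0.12" --pt "0 0.07 0.17 0 0 0 -0.12"

```text
t: 24.3
eef_pos: [0.5418, -0.1968, 0.1887]
tool_rot: [-0.0, 0.076, 0.997, -0.0]
contact_force: [1.0, -0.2, 0.6]
gripper_width: 0.559
```

Run:
```python
from h import *
snap('wrist','w19.png');b=snap('side','d19.png');st()
for r in bot.place_of('lid_knob','side')+bot.place_of('lid_knob','scene'): print(np.round(px(r['location'])),round(r['conf'],2))
cv2.imwrite('pics/d19c.png',cv2.resize(cv2.imread('pics/d19.png')[50:210,250:410],None,fx=3.7,fy=3.7,interpolation=cv2.INTER_CUBIC))
```

```text
[ 0.5464 -0.1937  0.1927] [0.005 0.073 0.997 0.001] t 24.4 w 0.559 F [ 0.6 -0.2  0.2] q [-0.07  0.37  0.38  1.86 -0.17  0.94  1.82]
[288.  83.] 0.77
[161. 138.] 0.96
```

View pics/w19.png

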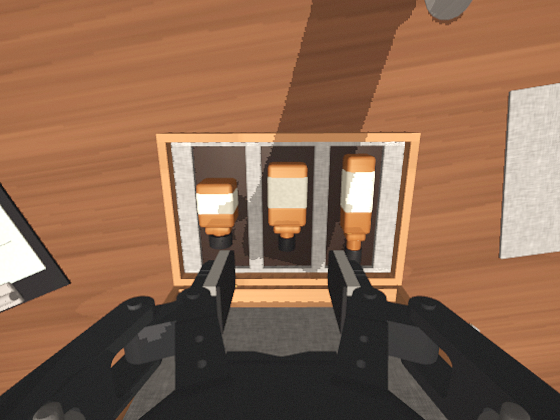

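View pics/d19c.png

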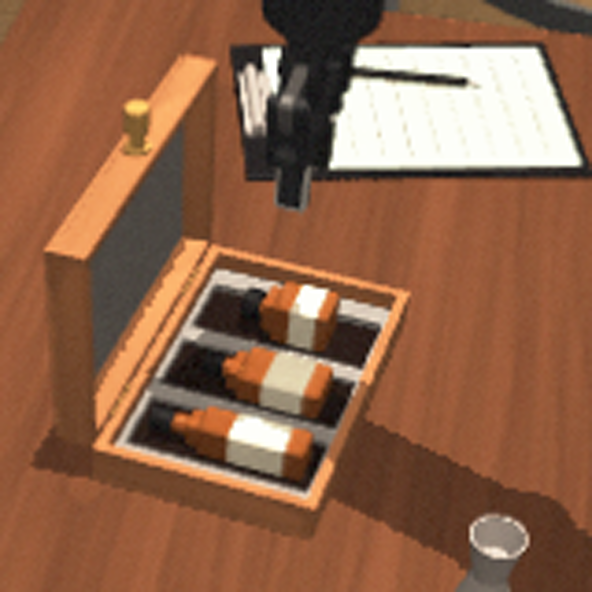

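Run:
```python
from h import *
a=bot.read_camera('scene');b=bot.read_camera('side')
X=tri([(a,[161,138]),(b,[288,83])]);print(X,proj(a,X)-[161,138],proj(b,X)-[288,83]);st()
```

```text
[ 0.66289512 -0.21877387  0.21439901] [[0.77428437 1.64699859]] [[ 0.50698416 -1.46340731]]
[ 0.5414 -0.1977  0.1862] [-0.001  0.076  0.997 -0.   ] t 24.6 w 0.561 F [ 0.1 -0.7 -0.9] q [-0.06  0.38  0.39  1.86 -0.17  0.93  1.82]
```

>>> step_arm --pt "0 0 0.04 0 0 0 -0.2" --pt "0 0 0.08 0 0 0 -0.2" --pt "0.02 -0.003 0.1 0 0 0 -0.2" --pt "0.06 -0.009 0.1 0 0 0 -0.2" --pt "0.1 -0.015 0.1 0 0 0 -0.2" --pt "0.13 -0.017 0.1 0 0 0 -0.2" --pt "0.13 -0.017 0.1 0 0 0 -0.2" --pt "0.13 -0.017 0.1 0 0 0 -0.2"

```text
t: 25.27
eef_pos: [0.6724, -0.2149, 0.2837]
tool_rot: [-0.002, 0.076, 0.997, -0.0]
contact_force: [-1.1, 0.2, -0.3]
gripper_width: 0.597
```

Run:
```python
from h import *
w=snap('wrist','w20.png');st()
for r in bot.place_of('lid_knob','wrist'): print(np.round(px(r['location'])),round(r['conf'],2),onz(w,px(r['location']),.222))
```

```text
[ 0.6714 -0.2153  0.2845] [-0.002  0.076  0.997 -0.   ] t 25.32 w 0.598 F [0.2 0.4 0.4] q [-0.04  0.51  0.4   1.43 -0.2   1.24  1.8 ]
[289. 213.] 0.8 [ 0.66394852 -0.21098063  0.222     ]
```

View pics/w20.png

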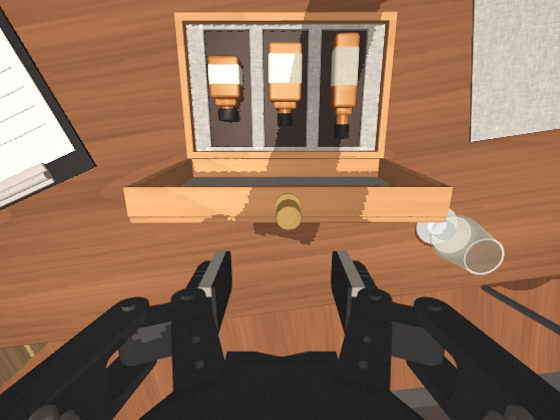

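>>> step_arm --pt "-0.005 0.004 -0.03 0 0 0 -0.2" --pt "-0.005 0.004 -0.055 0 0 0 -0.2" --pt "-0.005 0.004 -0.072 0 0 0 -0.2" --pt "-0.005 0.004 -0.079 0 0 0 -0.2" --pt "-0.005 0.004 -0.079 0 0 0 -0.2"

```text
t: 25.78
eef_pos: [0.6652, -0.2103, 0.2064]
tool_rot: [-0.002, 0.076, 0.997, 0.0]
contact_force: [0.0, -0.2, -0.1]
gripper_width: 0.601
```

Run:
```python
from h import *
w,b=pair('wrist','side','w21.png');st()
```

```text
[ 0.6672 -0.2108  0.2093] [ 0.001  0.076  0.997 -0.   ] t 25.88 w 0.6 F [ 1.  -0.5  1.5] q [-0.04  0.56  0.38  1.53 -0.22  1.09  1.81]
```

View pics/w21.png

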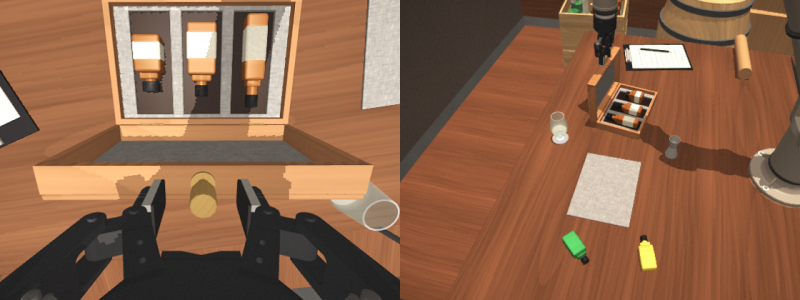

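>>> step_arm --pt "0.006 0 -0.002 0 0 0 0.2" --pt "0.006 0 -0.003 0 0 0 1" --pt "0.006 0 -0.003 0 0 0 1" --pt "0.006 0 -0.003 0 0 0 1" --pt "0.006 0 -0.003 0 0 0 1" --pt "0.006 0 -0.003 0 0 0 1" --force 30

```text
t: 26.38
eef_pos: [0.6741, -0.2102, 0.2061]
tool_rot: [0.001, 0.075, 0.997, -0.0]
contact_force: [0.8, 0.2, 4.6]
gripper_width: 0.195
```

Run:
```python
from h import *
w,b=pair('wrist','side','w22.png');st()
import numpy as np
c,s=np.cos(-.1507),np.sin(-.1507)
f=lambda t:np.array([c*(.19*(1-np.cos(t))+.014*np.sin(t)),s*(.19*(1-np.cos(t))+.014*np.sin(t)),.19*np.sin(t)+.014*(np.cos(t)-1)])
for T in (1.64,):
  ths=np.linspace(T,0,31)
  for k in range(3):
    print([ [float(round(x,3)) for x in (f(t)-f(ths[k*10]))] for t in ths[k*10+1:k*10+11]])
print('close target',bot.get_obs()['eef_pos']+f(0)-f(1.64))
```

```text
[ 0.674  -0.2102  0.206 ] [ 0.001  0.075  0.997 -0.   ] t 26.48 w 0.199 F [1.6 0.5 4.6] q [-0.04  0.57  0.38  1.52 -0.23  1.09  1.81]
[[-0.01, 0.002, 0.001], [-0.021, 0.003, 0.002], [-0.031, 0.005, 0.002], [-0.041, 0.006, 0.001], [-0.051, 0.008, 0.0], [-0.061, 0.009, -0.001], [-0.072, 0.011, -0.004], [-0.081, 0.012, -0.006], [-0.091, 0.014, -0.01], [-0.101, 0.015, -0.013]]
[[-0.009, 0.001, -0.004], [-0.018, 0.003, -0.009], [-0.027, 0.004, -0.015], [-0.036, 0.005, -0.02], [-0.044, 0.007, -0.027], [-0.052, 0.008, -0.033], [-0.059, 0.009, -0.041], [-0.066, 0.01, -0.048], [-0.073, 0.011, -0.056], [-0.079, 0.012, -0.064]]
[[-0.006, 0.001, -0.009], [-0.011, 0.002, -0.018], [-0.016, 0.002, -0.027], [-0.02, 0.003, -0.036], [-0.024, 0.004, -0.046], [-0.027, 0.004, -0.056], [-0.03, 0.005, -0.066], [-0.032, 0.005, -0.076], [-0.034, 0.005, -0.086], [-0.035, 0.005, -0.097]]
close target [ 0.45937789 -0.1776109   0.03146877]
```

View pics/w22.png

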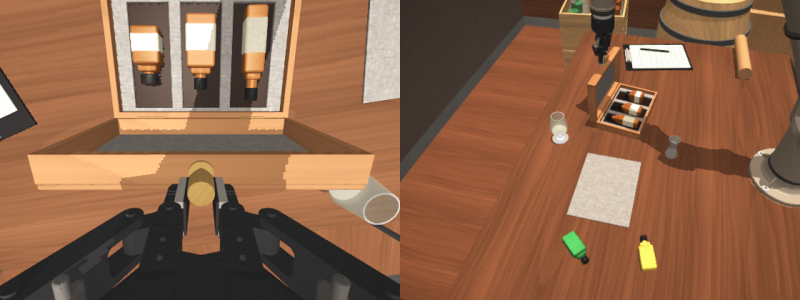

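Knob gripped the same as before; follow the arc back.

>>> step_arm --pt "-0.01 0.002 0.001 0 0 0 1" --pt "-0.021 0.003 0.002 0 0 0 1" --pt "-0.031 0.005 0.002 0 0 0 1" --pt "-0.041 0.006 0.001 0 0 0 1" --pt "-0.051 0.008 0 0 0 0 1" --pt "-0.061 0.009 -0.001 0 0 0 1" --pt "-0.072 0.011 -0.004 0 0 0 1" --pt "-0.081 0.012 -0.006 0 0 0 1" --pt "-0.091 0.014 -0.01 0 0 0 1" --pt "-0.101 0.015 -0.013 0 0 0 1"

```text
t: 27.32
eef_pos: [0.5721, -0.1948, 0.1916]
tool_rot: [0.0, 0.075, 0.997, -0.0]
contact_force: [7.8, 0.0, -10.8]
gripper_width: 0.201
```

>>> step_arm --pt "-0.009 0.001 -0.004 0 0 0 1" --pt "-0.018 0.003 -0.009 0 0 0 1" --pt "-0.027 0.004 -0.015 0 0 0 1" --pt "-0.036 0.005 -0.02 0 0 0 1" --pt "-0.044 0.007 -0.027 0 0 0 1" --pt "-0.052 0.008 -0.033 0 0 0 1" --pt "-0.059 0.009 -0.041 0 0 0 1" --pt "-0.066 0.01 -0.048 0 0 0 1" --pt "-0.073 0.011 -0.056 0 0 0 1" --pt "-0.079 0.012 -0.064 0 0 0 1"

```text
t: 28.15
eef_pos: [0.4922, -0.1827, 0.1273]
tool_rot: [-0.0, 0.075, 0.997, 0.0]
contact_force: [0.4, 2.3, 1.0]
gripper_width: 0.198
```

>>> step_arm --pt "-0.006 0.001 -0.009 0 0 0 1" --pt "-0.011 0.002 -0.018 0 0 0 1" --pt "-0.016 0.002 -0.027 0 0 0 1" --pt "-0.02 0.003 -0.036 0 0 0 1" --pt "-0.024 0.004 -0.046 0 0 0 1" --pt "-0.027 0.004 -0.056 0 0 0 1" --pt "-0.03 0.005 -0.066 0 0 0 1" --pt "-0.032 0.005 -0.076 0 0 0 1" --pt "-0.034 0.005 -0.086 0 0 0 1" --pt "-0.035 0.005 -0.094 0 0 0 1"

```text
t: 28.98
eef_pos: [0.458, -0.1776, 0.0329]
tool_rot: [-0.0, 0.075, 0.997, 0.0]
contact_force: [-6.6, 6.5, 43.8]
gripper_width: 0.2
```

Run:
```python
from h import *
w,b=pair('wrist','side','w23.png');st()
```

```text
[ 0.458  -0.1776  0.0331] [-0.001  0.075  0.997  0.   ] t 29.08 w 0.196 F [-0.8  4.5 -1.2] q [ 0.    0.5   0.3   2.15 -0.28  0.53  1.93]
```

View pics/w23.png

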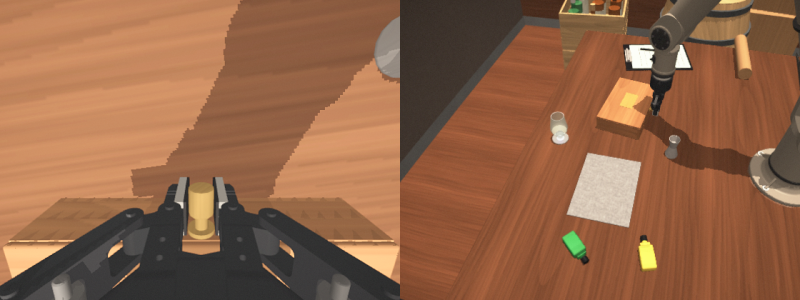

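>>> step_arm --pt "0 0 0 0 0 0 0.4" --pt "0 0 0 0 0 0 0" --pt "0 0 0 0 0 0 -0.3" --pt "0 0 0 0 0 0 -0.3" --pt "-0.002 0 0.03 0 0 0 -0.3" --pt "-0.005 0 0.07 0 0 0 -0.3" --pt "-0.005 0 0.11 0 0 0 -0.3" --pt "0 0.02 0.15 0 0 0 -0.3" --pt "0.01 0.06 0.19 0 0 0 -0.3" --pt "0.02 0.1 0.2 0 0 0 -0.3"

```text
t: 29.92
eef_pos: [0.4757, -0.096, 0.2314]
tool_rot: [0.003, 0.079, 0.997, -0.0]
contact_force: [1.2, -0.5, -1.0]
gripper_width: 0.65
```

>>> step_arm --pt "0.02 0.04 0 0 0 0 -0.3" --pt "0.04 0.08 0 0 0 0 -0.3" --pt "0.05 0.12 0 0 0 0 -0.3" --pt "0.05 0.16 0 0 0 0 -0.3" --pt "0.05 0.2 0 0 0 0 -0.3" --pt "0.05 0.2 0 0 0 0 -0.3" --pt "0.05 0.2 0 0 0 0 -0.3"

```text
t: 30.5
eef_pos: [0.5242, 0.1093, 0.227]
tool_rot: [0.0, 0.073, 0.997, 0.0]
contact_force: [-0.5, 0.1, 0.4]
gripper_width: 0.647
```

```bash
cat > f3.py <<'E'
from fit import *
a=snap('scene','s24.png');b=snap('side','d24.png');st()
for nm,d,crop in (('d',b,(90,210,250,380,6)),('s',a,(110,240,140,300,5))):
    img=d['color'][:,:,::-1]; r0,r1,c0,c1,f=crop
    big=cv2.resize(np.ascontiguousarray(img[r0:r1,c0:c1]),None,fx=f/2,fy=f/2,interpolation=cv2.INTER_CUBIC);raw=big.copy()
    p=[.5645,-.1925,-.1507]
    def line(P,col):
        q=proj(d,casept(p,0,P)); q=((q+.5-[c0,r0])*f/2-.5).round().astype(int)
        cv2.polylines(big,[q.reshape(-1,1,2)],True,col,1)
    X,Y=.083,.128
    line([[X,Y,.032],[-X,Y,.032],[-X,-Y,.032],[X,-Y,.032]],(255,0,0))
    line([[X,Y,.062],[-X,Y,.062],[-X,-Y,.062],[X,-Y,.062]],(0,255,0))
    cv2.imwrite(f'pics/f3{nm}.png',np.hstack([raw,big]))
for n in ('lid_knob','glass_mid','measure_mid'):
    ra,rb=bot.place_of(n,'scene'),bot.place_of(n,'side')
    if ra and rb: print(n,tri([(a,px(ra[0]['location'])),(b,px(rb[0]['location']))]))
    else: print(n,ra,rb)
E
python3 f3.py
```

```text
[0.5244 0.1049 0.2271] [ 0.     0.076  0.997 -0.   ] t 30.6 w 0.648 F [ 0.6 -0.7  0.3] q [-0.54  0.25  0.27  1.91 -0.08  0.99  1.18]
lid_knob [ 0.45845069 -0.17696934  0.04792925]
glass_mid [0.78021491 0.01242842 0.07429567]
measure_mid [ 0.38248021 -0.0136787   0.04457976]
```

View pics/f3d.png

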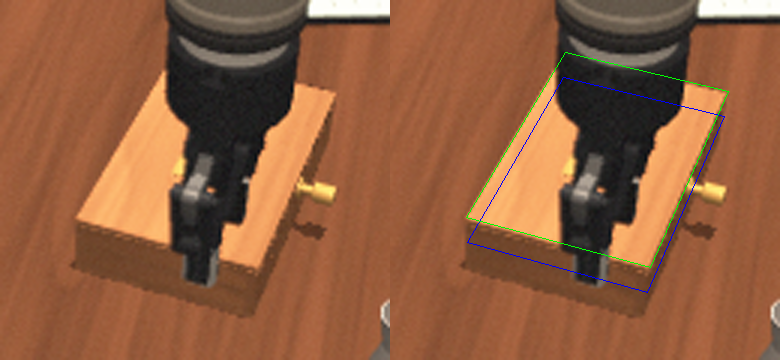

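View pics/f3s.png

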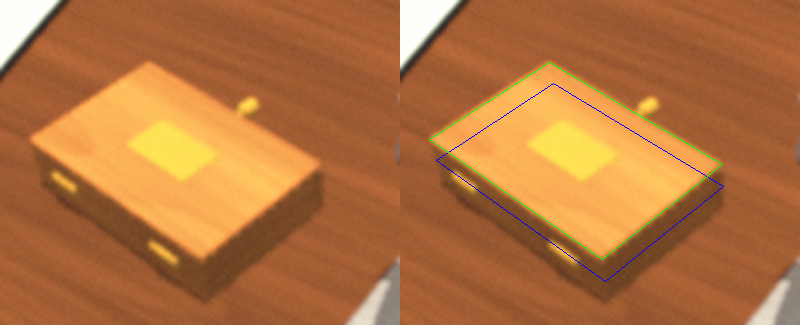

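View pics/s24.png

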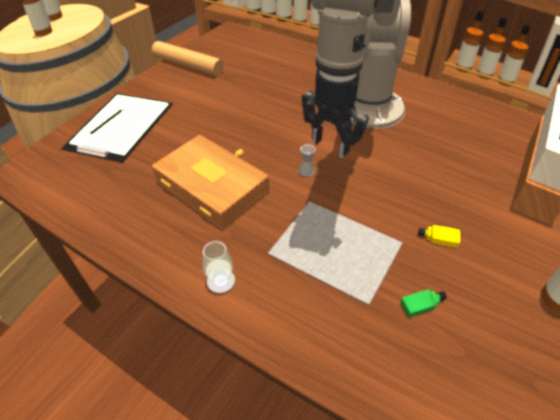

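Run:
```python
import cv2,numpy as np
for n,(r0,r1,c0,c1) in {'s':(140,240,145,275),'d':(140,200,340,375)}.items():
    f={'s':('scene0','s24'),'d':('side0','d24')}[n]
    A,B=[cv2.imread(f'pics/{x}.png',0).astype(np.float32)[r0:r1,c0:c1] for x in f]
    print(n,cv2.phaseCorrelate(A,B),np.abs(A-B).mean())
    # knob patch alone
A,B=[cv2.imread(f'pics/{x}.png',0) for x in ('side0','d24')]
r=cv2.matchTemplate(cv2.resize(B[135:170,335:385],None,fx=8,fy=8,interpolation=2),cv2.resize(A[143:163,348:370],None,fx=8,fy=8,interpolation=2),cv2.TM_CCOEFF_NORMED)
m=cv2.minMaxLoc(r);print('side knob shift px',m[3][0]/8+335-348,m[3][1]/8+135-143,m[1])
A,B=[cv2.imread(f'pics/{x}.png',0) for x in ('scene0','s24')]
r=cv2.matchTemplate(cv2.resize(B[135:170,220:260],None,fx=8,fy=8,interpolation=2),cv2.resize(A[145:160,232:247],None,fx=8,fy=8,interpolation=2),cv2.TM_CCOEFF_NORMED)
m=cv2.minMaxLoc(r);print('scene knob shift px',m[3][0]/8+220-232,m[3][1]/8+135-145,m[1])
```

```text
s ((0.4800960968946839, 0.002204062304180354), 1.109000660083912) 3.4846923
d ((-0.05646018104047812, 0.03556971747236304), 1.0401780232235238) 6.3166666
side knob shift px 0.0 0.0 0.9978682994842529
scene knob shift px 0.0 0.0 0.998102068901062
```

```bash
python3 -c "
from h import *
st(); print(bot.hand_in())"
```

```text
[0.5245 0.1048 0.2273] [ 0.     0.077  0.997 -0.   ] t 30.9 w 0.651 F [ 0.3 -0.   0.2] q [-0.54  0.25  0.26  1.91 -0.08  0.99  1.18]
the job is handed in; nothing more can be done
None
```

I packed the trio and handed the job in at about 31 s. I lifted the lid by the knob to about 1.65 rad. The flask went in the middle bay, the slim bottle in the left and the squat bottle in the right, all lying flat with necks to the hinges. I then brought the lid down by the knob and moved the arm clear.

**Last checks:**
- **Bottles:** the last pictures of the open case showed all three in the right bays, aligned and neck to the hinges.
- **Lid:** it lies within about 1 pixel of the shut outline in both cameras. The knob is where it was at the start, when I measured the lid as shut (0.009 ± 0.015 rad).
- **Bystanders:** the tasting glass and the steel measure are still standing. My two position readings of each, taken before and after, differ by about 5–8 mm. That is in line with the trained networks' scatter, and the arm came near neither.
- **Look-alikes:** I did not touch the green and yellow ones.

**Force and disagreement:**
- **Closing force:** as the lid met its stop, the wrist force briefly read 44 N. It came through the finger pads on the knob, was well under the 120 N limit and fell to near zero at once. I did not expect the 40 N limit on the arm or gripper body to apply, but no sensor separates the two.
- **Case position:** the camera estimates differed by 2–4 mm across the case. I used the position the gripper measured when it held the knob.

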